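# Pack the engraved hand stamps in the carrying tin and hang it up

### The job

Pack every hand stamp from the green mat into the round blue tin, handles up and bases flat on its floor: the red-handled one in the middle and the wooden-handled ones in a ring close around it. Then, with the tin still standing on the bench, raise its folded-down bail upright, lift the tin by the bail's black grip bar and hang the bar across both yellow prongs of the stand, and let go so that the tin hangs still and level with all the stamps in it. Leave the cup, the amber jig bar and the roll of tape alone, and never tip the tin over.

Things in the scene. Friction and masses are not known exactly. Their poses are not given: they have to be found in the camera images.
- tin_floor (a point): Centre of the inner floor of a round blue open tin, loose, about 0.3 kg: outer diameter 143 mm, inner 135 mm, floor 3 mm thick (this point is 3 mm above the underside), rim 34 mm above the underside. z is the tin's axis; x points to the side where the bail lies folded at the start. Seven stamps fit: one in the middle, six around it.
- bail (a joint): The tin's steel wire bail, hinged on the tin's y axis 32 mm above the tin's underside (29 mm above the inner floor point). 0 rad = folded flat, sticking out level along the tin's +x; 1.57 = straight up over the tin; 3.14 = flat on the other side. The hinge is stiff (about 0.08 N m): the bail stays where it is left.
- bail_bar (a point): Middle of the bail's black grip bar: 10 mm diameter, 100 mm long, parallel to the tin's y axis, 110 mm from the hinge line. Folded flat it lies 110 mm out from the tin's centre, with 33 mm free between it and the tin's wall. Two wires slant from its ends to the hinge ears at y = +-77 mm.
- rack_seat (a point): Middle of the grip bar once hung on the fixed stand, 201 mm above the bench; z up. Two yellow prongs, 8 mm thick, run along x at y = +-36 mm; the gripper fits between them. Under this point each has a V notch; towards +x it rises 10 mm in 14 mm, then runs level to a post 115 mm away; towards -x it ends in a tip 22 mm away, topping out 7 mm above this point. The bar must lie along y.
- tin: The tin with its bail; origin at the centre of its underside, z up its axis, x towards the side where the bail lies folded at the start.
- rack: The fixed hanging stand; origin on the bench straight under the seat point, axes as the seat's. Base plate 90 x 150 mm and post stand beyond the seat, along +x.
- red_center (a point): The one hand stamp standing on the green mat: steel base 42 mm diameter, 14 mm thick with bevelled edges, red handle 16 mm diameter rising to 70 mm above the underside, 50 g. This point is on its axis half-way up, 35 mm above its underside; z points up along the handle.
- stamp1_center (a point): A hand stamp standing on the green mat: steel base 42 mm diameter, 14 mm thick with bevelled edges, pale wooden handle 16 mm diameter rising to 70 mm above the underside, 50 g. This point is on its axis half-way up, 35 mm above its underside; z points up along the handle. May be absent.
- stamp2_center (a point): A hand stamp standing on the green mat: steel base 42 mm diameter, 14 mm thick with bevelled edges, pale wooden handle 16 mm diameter rising to 70 mm above the underside, 50 g. This point is on its axis half-way up, 35 mm above its underside; z points up along the handle. May be absent.
- stamp3_center (a point): A hand stamp standing on the green mat: steel base 42 mm diameter, 14 mm thick with bevelled edges, pale wooden handle 16 mm diameter rising to 70 mm above the underside, 50 g. This point is on its axis half-way up, 35 mm above its underside; z points up along the handle. May be absent.
- stamp4_center (a point): A hand stamp standing on the green mat: steel base 42 mm diameter, 14 mm thick with bevelled edges, pale wooden handle 16 mm diameter rising to 70 mm above the underside, 50 g. This point is on its axis half-way up, 35 mm above its underside; z points up along the handle. May be absent.
- stamp5_center (a point): A hand stamp standing on the green mat: steel base 42 mm diameter, 14 mm thick with bevelled edges, pale wooden handle 16 mm diameter rising to 70 mm above the underside, 50 g. This point is on its axis half-way up, 35 mm above its underside; z points up along the handle. May be absent.
- stamp6_center (a point): A hand stamp standing on the green mat: steel base 42 mm diameter, 14 mm thick with bevelled edges, pale wooden handle 16 mm diameter rising to 70 mm above the underside, 50 g. This point is on its axis half-way up, 35 mm above its underside; z points up along the handle. May be absent.
- cup: Bystander: steel cup, 76 mm across, 95 mm tall; origin under its centre. Leave alone.
- jig_bar: Bystander: amber acrylic jig bar, 26 x 200 x 12 mm, lying along its y axis; origin under its centre. Leave alone.
- tape: Bystander: orange roll of tape, 90 mm across, 24 mm tall; origin under its centre. Leave alone.

How it is judged:
By the outcome, as a careful person would: the job done as asked, in the order asked, and still so for the second after the job is handed in, with the robot touching nothing.
Of stamp1, stamp2, stamp3, stamp4, stamp5, stamp6 only 4 to 6 are there at a start; the rules pass over those that are not, and their reading is None.
At some moment in a run one of red, stamp1, stamp2, stamp3, stamp4, stamp5, stamp6 may be knocked a few centimetres aside while the robot is not near it.
It also fails if it takes over 208 s, if anything falls off the work surface, if the arm or the gripper's body presses on something with over 40 N, if the wrist force passes 120 N, or if a joint passes its speed limit or range.

### The arm

A 7-joint arm with a two-finger parallel gripper is mounted at the origin on the work surface. World frame = base frame: x ahead of the robot, y to its left, z up, the work surface at z = 0. Lengths are in m, angles in rad, forces in N, time in s.
With the tool pointing down it reaches from about 0.425 to 0.875 m from the base axis. Payload 4.7 kg.
Tool frame: the origin (TCP) lies on the centre line of the jaws, within the pads' length; the fingertips stand 22 mm ahead of it and the grasp point (between the pads) lies 3 mm ahead of it; z points along the fingers, y is the direction in which the jaws open and shut (so a half turn about z gives the same grasp; the last joint's range is limited). The gripper opens to 87 mm and grips with 3 to 60 N. Pads are 19 mm wide; open, the fingers measure 117 mm over their backs; the gripper's body (75 mm by 190 mm) begins 51 mm behind the grasp point.
Start: joints at [1.231, 0.321, -0.07, 1.45, 0.023, 1.371, -0.057], TCP at [0.225, -0.61, 0.216] pointing down, gripper open.
Joint ranges: [-2.86, 2.86], [-0.3, 2.09], [-1.38, 1.24], [0.06, 2.45], [-1.56, 4.7], [0.09, 2.05], [-2.69, 2.69]. Speed limits (rad/s): [2.57, 2.57, 3.14, 3.14, 3.14, 3.14, 3.14].

### API

Orientations are given as a rotation vector (axis times angle).
In Python, from bench import ctrl, imaging, close_job, finder gives the robot as it stands. The module is installed in compiled form; this text tells all that it offers.
- The arm moves only by the shell command python3 -m jog 'ROWS' [FORCE]. ROWS is JSON, a list that holds one entry, the list of rows, each a list of 7 numbers: the shift along the tool's x, y, z in cm, then the turn, a rotation vector about the tool's x, y, z in degrees, then the finger opening in cm, from 0 to 8.7. In form: [[[dx, dy, dz, ax, ay, az, claw], ...]]. A call has 1 to 12 rows; each row shifts and turns the commanded pose from where the row before left it, along the tool's axes as they then stand; what a row does not reach is not made up. A row lasts 1/10 s, in which the tool goes at most 50 mm and 8.59 degrees, less where a joint would pass 70% of its speed; a pose out of reach is approached as far as the arm can. A call is refused whole if a number of a shift passes 5 or a number of a turn 8.59, either way. A call with a gripper value outside its range is refused whole. The fingers move at their own pace and stop on an object; FORCE is the grip in N (left out, the last holds). Time passes only in rows, so rows that do not move let the fingers close. It gives the time, the measured TCP pose, the force and the opening at its end, in the units of the state.
- ctrl.get_state(): the state, without advancing time (a new reading comes with each control period).
- imaging.get_image(name): name is "scene" or "top" or "wrist"; returns a dict with "frame" (384x512x3 uint8, red, green, blue), "intrinsics" (3x3 intrinsics, pixels), "k1" (the pictures are not rectified: a ray, as slopes to the right and down, at radius r is drawn at 1 + k1 r^2 times it, then the intrinsics apply), "pose" (4x4, takes a point from camera to world coordinates). Camera axes: x right, y down, z forward; pixel columns grow to the right and rows downward; lengths in m; the calibration is good to about 2 mm. A picture is of the moment at which its call begins. There is no depth.
- close_job(): hands the job in, once; it reports no verdict.
Trained networks look in the newest picture that a camera, given by its name, has taken for a name from the list of things; names that differ only in an ending like _2 or _b are one class to them, and where a whole thing is asked for, a point or a joint stands for the part that bears it (a point fixed in the world has none). Each returns a list of dicts, best first, with "conf" (0 to 1); they miss things now and then, are a little off and sometimes report something else, mostly with a low value. They report only what shows in the picture. A call takes as long as a camera call.
- finder.trace(label, camera): "region" (384x512 bool, what is visible of it) and "point" ([row, column] as shares, 0 to 1, of the picture: columns of its width, rows of its height, amid what is visible of it).
- finder.spot_point(label, camera): "point" ([row, column] as shares, 0 to 1, of the picture: columns of its width, rows of its height: a listed point, or the origin of a listed thing).
The state is a dict: "time": time; "joint_positions": joint angles; "qd": joint speeds; "joint_torque": joint torques, N m; "position": TCP position; "tool_rot": TCP orientation; "ft_force": force on the tool from outside, world axes, zero at the start; "torque": the same for the moment, N m; "grip_width": opening from 0.0 (shut) to 1.0 (fully open).
Only numpy, scipy, OpenCV 4.12 (cv2) and the standard library are available. Lean on these libraries where they do the work, as an engineer would, in place of code of your own. Each camera call takes 0.05 s, during which the arm holds its last target. There are 200 camera calls.

## Working session

There is one attempt and no reset: what is moved stays moved. The work goes in short steps, Python scripts to look and compute and a shell command to move; the robot and the scene stay as the last step left them, time stands still between calls to the robot, and variables do not carry over. Pictures are saved under pics/ and viewed, about 12 in all and at most 16, crops included, and the job is handed in when it is done.

```bash
mkdir -p pics; cat > h.py <<'E'
from bench import ctrl, imaging, close_job, finder
import numpy as np, cv2
from scipy.spatial.transform import Rotation as R
def save(im,name,crop=None):
    f=im["frame"][:,:,::-1]
    if crop: r0,r1,c0,c1=crop; f=f[r0:r1,c0:c1]
    s=min(800/f.shape[1],600/f.shape[0]); cv2.imwrite("pics/"+name,cv2.resize(f,None,fx=s,fy=s,interpolation=cv2.INTER_CUBIC))
def onplane(im,p,z):
    """p=[row,col] shares -> world point on plane z"""
    K=np.array(im["intrinsics"]);k1=im["k1"];T=np.array(im["pose"])
    u=p[1]*512;v=p[0]*384
    d=cv2.undistortPoints(np.array([[[u,v]]],float),K,np.array([k1,0,0,0.]))[0,0]
    r=T[:3,:3]@np.array([d[0],d[1],1]);o=T[:3,3]
    return o+r*(z-o[2])/r[2]
def ray(im,p):
    w=onplane(im,p,0);o=np.array(im["pose"])[:3,3];d=w-o
    return o,d/np.linalg.norm(d)
def proj(im,X):
    T=np.linalg.inv(np.array(im["pose"]));x=T[:3,:3]@np.array(X)+T[:3,3]
    a=x[:2]/x[2];a=a*(1+im["k1"]*(a@a));K=np.array(im["intrinsics"])
    return [K[0,0]*a[0]+K[0,2],K[1,1]*a[1]+K[1,2]]
def tool():
    s=ctrl.get_state();return np.array(s["position"]),R.from_rotvec(s["tool_rot"]).as_matrix(),s
def go(X,yaw=None):
    """print tool-frame shift (cm) to world TCP X, and turn in deg about tool z to bring tool y to world yaw(deg, mod 180)"""
    p,M,s=tool();d=M.T@(np.array(X)-p)*100
    y=np.degrees(np.arctan2(M[1,1],M[0,1]))
    t=None
    if yaw is not None:
        t=-((yaw-y+90)%180-90)
    print("shift cm",d.round(2),"tool-y yaw",round(y,1),"turn z",t,"tilt z",M[:,2].round(3),"pos",p.round(4),"t",round(s["time"],2),"w",round(s["grip_width"],3))
E
python3 - <<'E'
from h import *
for c in("top","scene"):
    im=imaging.get_image(c);save(im,c+"0.png");print(c,np.array(im["pose"]).round(3).tolist(),im["k1"],np.array(im["intrinsics"]).tolist())
    for l,z in(("tin_floor",.003),("bail_bar",.032),("rack_seat",.201),("rack",0),("tin",0),("red_center",.035),("stamp1_center",.035),("cup",0),("jig_bar",0),("tape",0)):
        for d in finder.spot_point(l,c):print(c,l,round(d["conf"],2),onplane(im,d["point"],z)[:2].round(4))
print(ctrl.get_state())
E
```

```text
top [[-0.001, -0.988, 0.153, 0.397], [-1.0, 0.004, 0.015, -0.028], [-0.015, -0.153, -0.988, 1.226], [0.0, 0.0, 0.0, 1.0]] -0.06679227479376484 [[372.2917478572003, 0.0, 253.47331238375992], [0.0, 372.2917478572003, 186.79765442331822], [0.0, 0.0, 1.0]]
top tin_floor 0.64 [ 0.4522 -0.2249]
top tin_floor 0.31 [0.696 0.102]
top bail_bar 0.74 [ 0.5616 -0.2577]
top rack_seat 0.66 [0.4852 0.2591]
top tin 0.98 [ 0.4452 -0.219 ]
top red_center 0.63 [0.4736 0.0724]
top red_center 0.63 [ 0.7852 -0.0177]
top stamp1_center 0.47 [0.6855 0.0999]
top cup 0.87 [ 0.3401 -0.4962]
top cup 0.2 [0.6452 0.0398]
top jig_bar 0.95 [ 0.803  -0.0184]
top jig_bar 0.4 [ 0.457  -0.2193]
top tape 0.52 [0.3731 0.411 ]
scene [[0.701, 0.557, -0.445, 1.027], [0.713, -0.563, 0.418, -0.462], [-0.018, -0.61, -0.792, 0.962], [0.0, 0.0, 0.0, 1.0]] 0.017971290949030033 [[355.2426394566081, 0.0, 255.2600997916277], [0.0, 355.2426394566081, 191.9256022950868], [0.0, 0.0, 1.0]]
scene tin_floor 0.67 [ 0.4448 -0.2143]
scene bail_bar 0.7 [ 0.5536 -0.2616]
scene bail_bar 0.25 [ 0.4615 -0.2272]
scene rack_seat 0.78 [0.4834 0.2601]

[... 353 characters left out ...]
3765 0.4328]
{'time': 1.1, 'joint_positions': array([ 1.23106179,  0.32098093, -0.07013283,  1.45047148,  0.0226108 ,
        1.37079047, -0.05692196]), 'qd': array([-0.00066251, -0.00105013,  0.00057014,  0.00086198,  0.00148011,
       -0.00028179, -0.00053298]), 'joint_torque': array([-4.93803182e-04, -4.91109824e+01, -4.03565336e-01, -3.12775934e+01,
       -6.38118829e-02,  3.35783616e-02,  1.60631231e-05]), 'position': array([ 0.22522879, -0.60977147,  0.21561352]), 'tool_rot': array([ 3.09240589e+00,  5.52927841e-01, -2.73877821e-05]), 'ft_force': array([ 0.07975158,  0.24181983, -0.58467873]), 'torque': array([ 0.03051815, -0.01053426, -0.00058095]), 'grip_width': 1.0009002065309225}
```

View pics/top0.png

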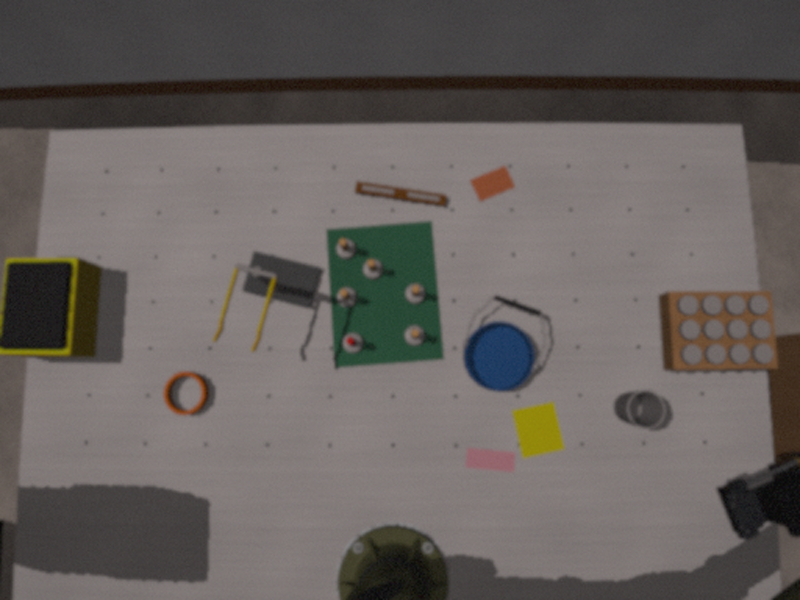

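View pics/scene0.png

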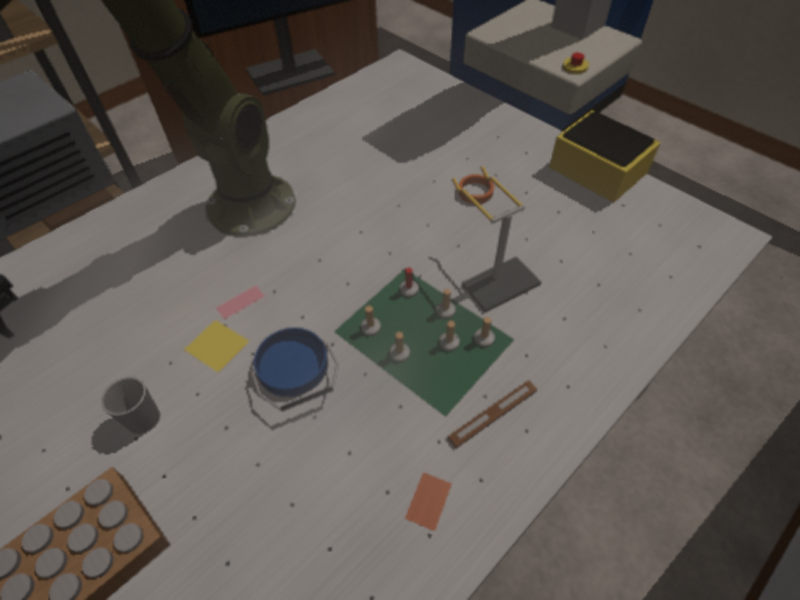

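```bash
python3 - <<'E'
from h import *
ims={c:imaging.get_image(c) for c in("top","scene")}
for l in["stamp1","stamp1_center","red"]:
  for c in ims:
    try:
      for d in finder.trace(l,c):
        r=d["region"];n=r.sum();rr,cc=np.nonzero(r)
        print(l,c,round(d["conf"],2),n,rr.min(),rr.max(),cc.min(),cc.max(),onplane(ims[c],d["point"],.035)[:2].round(4))
    except Exception as e: print(l,c,e)
E
```

```text
stamp1 top it knows: bail, bail_bar, cup, jig_bar, rack, rack_seat, red_center, stamp1_center, stamp2_center, stamp3_center, stamp4_center, stamp5_center, stamp6_center, tape, tin, tin_floor
stamp1 scene it knows: bail, bail_bar, cup, jig_bar, rack, rack_seat, red_center, stamp1_center, stamp2_center, stamp3_center, stamp4_center, stamp5_center, stamp6_center, tape, tin, tin_floor
stamp1_center top 0.68 121 189 233 310 349 [ 0.5573 -0.2644]
stamp1_center top 0.47 115 153 164 215 227 [0.6793 0.0894]
stamp1_center scene 0.7 142 203 220 304 316 [0.6847 0.0816]
red top it knows: bail, bail_bar, cup, jig_bar, rack, rack_seat, red_center, stamp1_center, stamp2_center, stamp3_center, stamp4_center, stamp5_center, stamp6_center, tape, tin, tin_floor
red scene it knows: bail, bail_bar, cup, jig_bar, rack, rack_seat, red_center, stamp1_center, stamp2_center, stamp3_center, stamp4_center, stamp5_center, stamp6_center, tape, tin, tin_floor
```

The top picture shows six stamps on the mat, red at (351,341) and five wooden at (345,246), (372,266), (346,295), (415,291) and (414,334). The tin is at (500,355) with its bail bar at (517,305), and the rack prongs run from (217,338)/(255,348) up to about (238,267)/(274,277). The scene view agrees.

```bash
python3 - <<'E'
from h import *
im=imaging.get_image("top")
for p in[(351,341),(345,244),(372,265),(346,294),(415,291),(414,334)]:
    print(p,onplane(im,[p[1]/600,p[0]/800],.07)[:2].round(3))
for p in[(217,338),(255,348),(238,267),(274,277)]: print("prong",onplane(im,[p[1]/600,p[0]/800],.208)[:2].round(3))
w=imaging.get_image("wrist");p,M,s=tool();T=np.array(w["pose"])
print("cam in tool",(M.T@(T[:3,3]-p)).round(4),(M.T@T[:3,:3]).round(3).tolist(),w["intrinsics"],w["k1"])
go([.56,.03,.30],-19)
E
```

```text
(351, 341) [0.478 0.079]
(345, 244) [0.676 0.093]
(372, 265) [0.632 0.038]
(346, 294) [0.572 0.09 ]
(415, 291) [ 0.578 -0.049]
(414, 334) [ 0.491 -0.046]
prong [0.474 0.304]
prong [0.456 0.235]
prong [0.601 0.272]
prong [0.583 0.206]
cam in tool [ 0.0772 -0.0006 -0.1693] [[-0.0, -0.96, -0.279], [1.0, -0.0, 0.0], [-0.0, -0.279, 0.96]] [[318.73850392   0.         254.4745829 ]
 [  0.         318.73850392 192.50150267]
 [  0.           0.           1.        ]] -0.08663745875856088
shift cm [ 53.57 -48.41  -8.45] tool-y yaw -69.7 turn z -50.73002628419721 tilt z [ 0. -0. -1.] pos [ 0.2252 -0.6098  0.2156] t 1.4 w 1.0
```

```bash
J="python3 -m jog"
python3 -m jog '[[[0,0,0,0,0,-8.45,8.7],[0,0,0,0,0,-8.45,8.7],[0,0,0,0,0,-8.45,8.7],[0,0,0,0,0,-8.45,8.7],[0,0,0,0,0,-8.45,4.5],[0,0,0,0,0,-8.45,4.5]]]' 20
python3 -m jog '[[[4.8,0.7,-0.2,0,0,0,4.5],[4.8,0.7,-0.2,0,0,0,4.5],[4.8,0.7,-0.2,0,0,0,4.5],[4.8,0.7,-0.2,0,0,0,4.5],[4.8,0.7,-0.2,0,0,0,4.5],[4.8,0.7,-0.2,0,0,0,4.5],[4.8,0.7,-0.2,0,0,0,4.5],[4.8,0.7,-0.2,0,0,0,4.5]]]'
python3 -m jog '[[[4.8,0.7,-0.2,0,0,0,4.5],[4.8,0.7,-0.2,0,0,0,4.5],[4.8,0.7,-0.2,0,0,0,4.5],[4.8,0.7,-0.2,0,0,0,4.5],[4.8,0.7,-0.2,0,0,0,4.5],[4.8,0.7,-0.2,0,0,0,4.5],[4.8,0.7,-0.2,0,0,0,4.5],[4.8,0.7,-0.2,0,0,0,4.5],[0,0,0,0,0,0,4.5]]]'
python3 - <<'E'
from h import *
go([.58,.08,.25],-19)
im=imaging.get_image("wrist");save(im,"w1.png")
for l,z in(("red_center",.035),("stamp1_center",.035),("stamp2_center",.035),("tin",0),("rack_seat",.201)):
    for d in finder.spot_point(l,"wrist"):print(l,round(d["conf"],2),onplane(im,d["point"],z)[:2].round(4),(np.array(d["point"])*[600,800]).round())
E
```

```text
time: 2.0
position: [0.2252, -0.6098, 0.2156]
tool_rot: [2.553, 1.831, -0.0]
ft_force: [0.3, -0.7, 0.3]
grip_width: 0.893
time: 2.8
position: [0.404, -0.2632, 0.232]
tool_rot: [2.557, 1.823, -0.0]
ft_force: [0.8, -0.9, -0.1]
grip_width: 0.517
time: 3.7
position: [0.5821, 0.0887, 0.2475]
tool_rot: [-2.544, -1.835, -0.007]
ft_force: [-0.1, 0.8, 0.8]
grip_width: 0.522
shift cm [-0.89  0.08 -0.25] tool-y yaw -18.4 turn z 0.615208230362768 tilt z [ 0.001  0.007 -1.   ] pos [0.5821 0.0887 0.2475] t 3.7 w 0.522
red_center 0.93 [0.484  0.0868] [302. 283.]
stamp1_center 0.95 [0.6849 0.1026] [203. 520.]
stamp2_center 0.97 [ 0.5906 -0.0481] [408. 458.]
```

View pics/w1.png

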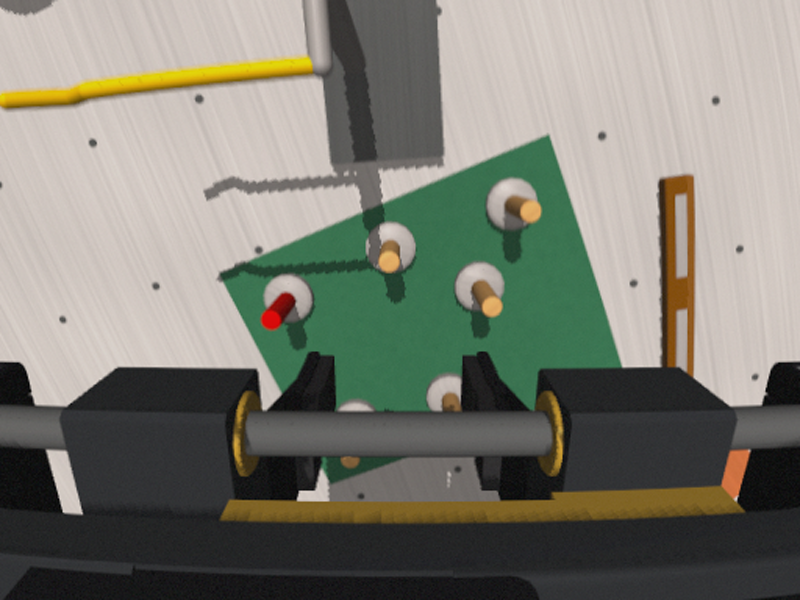

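The wrist view shows red at (283,302), wooden stamps at (520,203), (390,247), (482,290), (450,395) and (355,415), and a yellow prong at top left. The arm was still settling, so I measure again now that it is at rest.

```bash
python3 - <<'E'
from h import *
im=imaging.get_image("wrist");go([.58,.08,.25],-19)
for l in ["red_center"]+["stamp%d_center"%i for i in range(1,7)]:
    for d in finder.spot_point(l,"wrist"):print(l,round(d["conf"],2),onplane(im,d["point"],.035)[:2].round(4),(np.array(d["point"])*[600,800]).round())
def blobs(lo,hi,name,z,im):
    h=cv2.cvtColor(im["frame"],cv2.COLOR_RGB2HSV);m=cv2.inRange(h,lo,hi)
    n,_,st,ce=cv2.connectedComponentsWithStats(m)
    for i in range(1,n):
        if st[i,4]>25: print(name,st[i,4],(ce[i]*1.5625).round(),onplane(im,[(ce[i][1]+.5)/384,(ce[i][0]+.5)/512],z)[:2].round(4))
blobs((10,80,170),(22,255,255),"woodtop",.07,im);blobs((0,200,200),(4,255,255),"redtop",.07,im)
top=imaging.get_image("top")
for l in ["stamp%d_center"%i for i in range(1,7)]+["tape","rack"]:
    for d in finder.spot_point(l,"top"):print("top",l,round(d["conf"],2),onplane(top,d["point"],.035)[:2].round(4))
E
```

```text
shift cm [ 0.17 -0.21 -0.23] tool-y yaw -19.2 turn z -0.20048499095099714 tilt z [ 0.    -0.001 -1.   ] pos [0.5814 0.0777 0.2477] t 4.05 w 0.515
red_center 0.65 [0.4795 0.0824] [295. 275.]
red_center 0.58 [0.6837 0.1047] [182. 514.]
stamp1_center 0.77 [0.6837 0.1054] [181. 513.]
stamp2_center 0.81 [ 0.588  -0.0454] [392. 452.]
stamp4_center 0.74 [0.6379 0.043 ] [277. 479.]
stamp5_center 0.96 [0.5754 0.0971] [238. 382.]
stamp6_center 0.89 [ 0.4998 -0.0465] [423. 356.]
woodtop 262 [183.  52.] [0.4974 0.2614]
woodtop 93 [34. 75.] [0.3917 0.2887]
woodtop 152 [526. 190.] [0.6836 0.1007]
woodtop 140 [383. 242.] [0.5787 0.0981]
woodtop 127 [488. 287.] [0.6394 0.0428]
woodtop 43 [557. 419.] [ 0.6616 -0.0793]
woodtop 28 [238. 418.] [0.4229 0.0049]
woodtop 42 [559. 453.] [ 0.6555 -0.1104]
woodtop 39 [236. 452.] [ 0.4083 -0.0228]
woodtop 268 [735. 467.] [ 0.7982 -0.181 ]
redtop 110 [265. 304.] [0.4818 0.0843]
top stamp2_center 0.58 [ 0.5859 -0.0487]
top stamp4_center 0.66 [0.6398 0.028 ]
top stamp4_center 0.65 [ 0.5561 -0.2631]
top stamp4_center 0.58 [ 0.4559 -0.2145]
top stamp6_center 0.41 [ 0.4935 -0.0509]
top tape 0.79 [0.3804 0.4026]
top rack 0.66 [ 0.4961 -0.0577]
```

```bash
python3 - <<'E'
from h import *
go([.481,.083,.12],-19.2)
E
```

```text
shift cm [-2.97 -9.6  12.75] tool-y yaw -19.0 turn z 0.17663508366725011 tilt z [-0. -0. -1.] pos [0.5815 0.0798 0.2475] t 4.85 w 0.519
```

```bash

python3 -m jog '[[[-0.6,-1.9,2.55,0,0,0,4.5],[-0.6,-1.9,2.55,0,0,0,4.5],[-0.6,-1.9,2.55,0,0,0,4.5],[-0.6,-1.9,2.55,0,0,0,4.5],[-0.6,-1.9,2.55,0,0,0,4.5],[0,0,0,0,0,0,4.5],[0,0,0,0,0,0,4.5],[0,0,0,0,0,0,4.5]]]'
python3 - <<'E'
from h import *
im=imaging.get_image("wrist");save(im,"w2.png")
for d in finder.spot_point("red_center","wrist"):
  X=onplane(im,d["point"],.035);print(d["conf"],X.round(4));go([X[0],X[1],.056],-19)
E
```

```text
time: 5.65
position: [0.4843, 0.0826, 0.1219]
tool_rot: [2.557, 1.822, 0.005]
ft_force: [0.7, -0.8, 0.9]
grip_width: 0.518
0.71 [0.4809 0.0836 0.035 ]
shift cm [-0.03 -0.34  6.56] tool-y yaw -19.0 turn z -0.042874565768300954 tilt z [ 0.003  0.001 -1.   ] pos [0.484  0.0827 0.1216] t 5.75 w 0.515
```

View pics/w2.png

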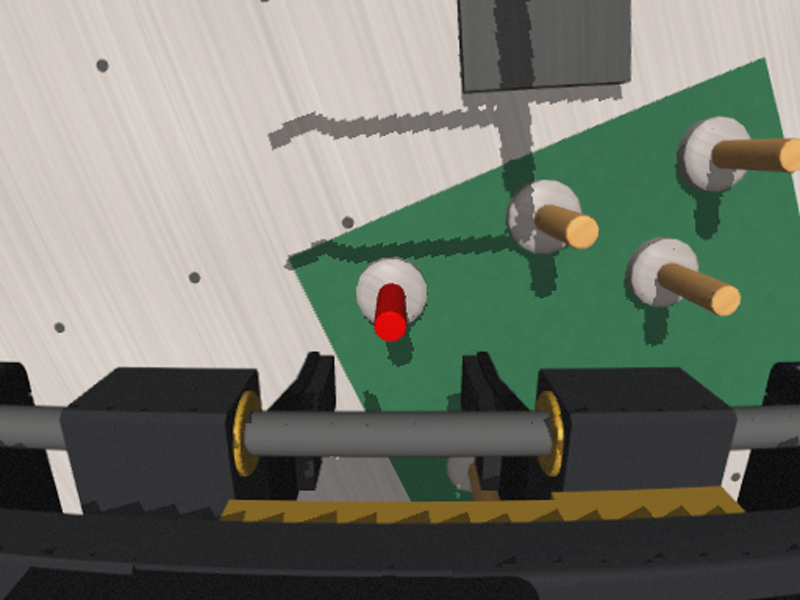

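```bash

python3 -m jog '[[[0,-0.15,2.2,0,0,0,4.5],[0,-0.15,2.2,0,0,0,4.5],[0,0,2.15,0,0,0,4.5],[0,0,0,0,0,0,4.5],[0,0,0,0,0,0,1],[0,0,0,0,0,0,1],[0,0,0,0,0,0,1],[0,0,0,0,0,0,1],[0,0,0,0,0,0,1],[0,0,0,0,0,0,1]]]' 20
python3 -m jog '[[[0,0,-3.3,0,0,0,1],[0,0,-3.3,0,0,0,1],[0,0,-3.4,0,0,0,1],[-4.2,0.75,0,0,0,0,1],[-4.2,0.75,0,0,0,0,1],[-4.2,0.75,0,0,0,0,1],[-4.2,0.75,0,0,0,0,1],[-4.2,0.75,0,0,0,0,1],[-4.2,0.75,-1,0,0,0,1],[-4.2,0.75,-1,0,0,0,1],[-4.2,0.75,-1,0,0,0,1],[-4.2,0.75,-1,0,0,0,1]]]'
python3 -m jog '[[[0,0,0,0,0,0,1],[0,0,0,0,0,0,1],[0,0,0,0,0,0,1]]]'
python3 - <<'E'
from h import *
im=imaging.get_image("wrist");save(im,"w3.png")
for l,z in(("tin_floor",.003),("tin",0),("bail_bar",.032),("red_center",None)):
  for d in finder.spot_point(l,"wrist"):
    if z is None: print(l,d["conf"],(np.array(d["point"])*[600,800]).round());continue
    X=onplane(im,d["point"],z);print(l,d["conf"],X.round(4),(np.array(d["point"])*[600,800]).round())
go([.4475,-.22,.16],-19)
for d in finder.trace("tin","wrist")[:1]:
    r=d["region"].astype(np.uint8)*255; print(d["conf"],r.sum()//255);cv2.imwrite("tinmask.png",r)
E
```

```text
time: 6.75
position: [0.4797, 0.0833, 0.0551]
tool_rot: [2.557, 1.823, 0.002]
ft_force: [0.9, -0.3, 2.4]
grip_width: 0.17
time: 7.95
position: [0.4189, -0.2975, 0.1949]
tool_rot: [-2.558, -1.824, 0.0]
ft_force: [0.3, -0.3, -0.8]
grip_width: 0.173
time: 8.25
position: [0.4198, -0.2945, 0.1941]
tool_rot: [-2.556, -1.825, -0.0]
ft_force: [0.4, 0.3, 0.1]
grip_width: 0.172
tin_floor 0.7 [ 0.4535 -0.2184  0.003 ] [149. 408.]
tin 0.93 [ 0.4531 -0.2187  0.    ] [150. 407.]
tin 0.53 [ 0.397 -0.364  0.   ] [356. 399.]
bail_bar 0.83 [ 0.5597 -0.2584  0.032 ] [156. 583.]
red_center 0.63 [349. 395.]
shift cm [7.99 0.18 3.44] tool-y yaw -18.9 turn z 0.07290521559841068 tilt z [-0. -0. -1.] pos [ 0.4199 -0.295   0.1945] t 8.5 w 0.172
0.65 18686
```

View pics/w3.png

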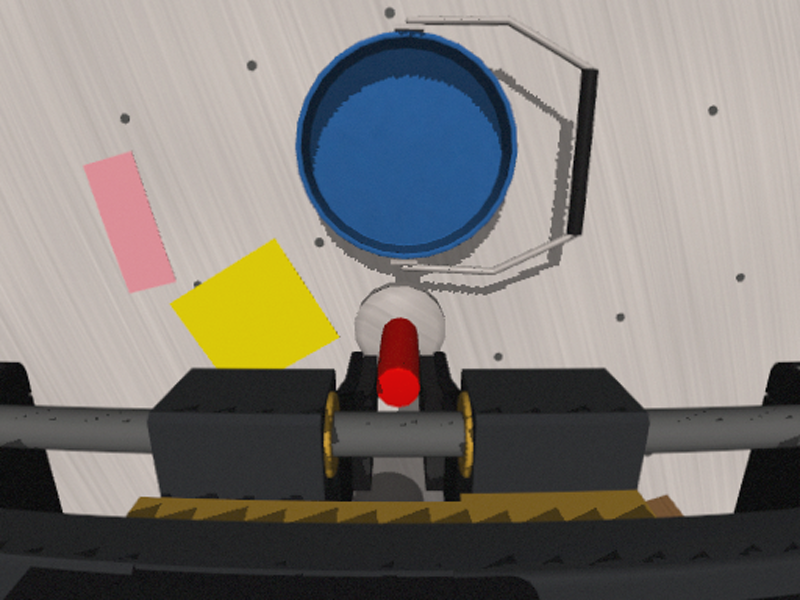

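The tin shows its rim at columns 297–517 and rows 29–260, with the bar from (590,70) to (575,233). The red stamp hangs upright in the jaws with its base at (400,325). I fit the rim and the carried base next.

```bash
cat >> h.py <<'E'
def tinfit(im):
    """centre and radius of rim outline (blue blob hull) on z=.034"""
    h=cv2.cvtColor(im["frame"],cv2.COLOR_RGB2HSV);m=cv2.inRange(h,(98,120,30),(118,255,255))
    cs=cv2.findContours(m,cv2.RETR_EXTERNAL,cv2.CHAIN_APPROX_NONE)[0];c=cv2.convexHull(max(cs,key=cv2.contourArea))[:,0]
    P=np.array([onplane(im,[(q[1]+.5)/384,(q[0]+.5)/512],.034)[:2] for q in c])
    (x,y),r=cv2.minEnclosingCircle((P*1000).astype(np.float32))
    A=np.c_[2*P,np.ones(len(P))];s=np.linalg.lstsq(A,(P**2).sum(1),rcond=None)[0]
    print("tin rim: enclosing",round(x/1000,4),round(y/1000,4),round(r,1),"lsq",s[:2].round(4),round(1000*np.sqrt(s[2]+s[:2]@s[:2]),1))
def inhand(px,py,dz,im):
    """800x600 pixel -> tool x,y offset (mm) of point dz below TCP"""
    p,M,s=tool();X=onplane(im,[py/600,px/800],p[2]-dz);print("in hand tool xy mm",(M.T@(X-p)*1000).round(1))
E
python3 - <<'E'
from h import *
im=imaging.get_image("wrist");tinfit(im)
p,M,s=tool();print(p.round(4))
print("axis expected at pix: base rim",[ (np.array(proj(im,p+M@np.array([0,0,z])))*1.5625).round() for z in(-.015,.041)])
inhand(398,386,-.015,im);inhand(400,325,.045,im)
for q in((592,70),(575,234)):print(onplane(im,[q[1]/600,q[0]/800],.034)[:2].round(4))
E
```

```text
tin rim: enclosing 0.452 -0.2187 70.9 lsq [ 0.4519 -0.2187] 70.6
[ 0.4198 -0.2955  0.1946]
axis expected at pix: base rim [array([397., 393.]), array([397., 336.])]
in hand tool xy mm [  2.6   0.2 -15. ]
in hand tool xy mm [ 3.9  1.2 45. ]
[ 0.5781 -0.21  ]
[ 0.5419 -0.3073]
```

```bash
python3 - <<'E'
from h import *
go([.451,-.2216,.0588],-19)
E
```

```text
shift cm [ 8.01  0.55 13.57] tool-y yaw -19.0 turn z 0.029034652182659215 tilt z [-0. -0. -1.] pos [ 0.4198 -0.2955  0.1946] t 8.6 w 0.168
```

```bash

python3 -m jog '[[[2.67,0.18,1.5,0,0,0,1],[2.67,0.18,1.5,0,0,0,1],[2.67,0.19,1.5,0,0,0,1],[0,0,2.5,0,0,0,1],[0,0,2.5,0,0,0,1],[0,0,2,0,0,0,1],[0,0,1.2,0,0,0,1],[0,0,0.6,0,0,0,1],[0,0,0.2,0,0,0,1],[0,0,0,0,0,0,1],[0,0,0,0,0,0,1]]]'
python3 -m jog '[[[0,0,0,0,0,0,3],[0,0,0,0,0,0,3],[0,0,0,0,0,0,3],[0,0,0,0,0,0,3],[0,0,-3,0,0,0,3],[0,0,-3,0,0,0,3],[0,0,-3,0,0,0,3.5],[0,0,-2,0,0,0,4],[0,0,0,0,0,0,4.5],[0,0,0,0,0,0,4.5]]]'
python3 - <<'E'
from h import *
im=imaging.get_image("wrist");
go([.500,-.047,.12],-19);go([.588,-.0455,.12],-19)
E
```

```text
time: 9.7
position: [0.4516, -0.2225, 0.0604]
tool_rot: [2.557, 1.823, 0.001]
ft_force: [0.8, -0.1, -0.5]
grip_width: 0.172
time: 10.7
position: [0.4508, -0.2221, 0.1693]
tool_rot: [2.558, 1.823, -0.0]
ft_force: [-0.1, -0.2, -0.5]
grip_width: 0.504
shift cm [18.15 -0.99  4.86] tool-y yaw -19.0 turn z -0.029124637135495846 tilt z [-0.001  0.001 -1.   ] pos [ 0.4503 -0.2219  0.1685] t 10.75 w 0.509
shift cm [21.16  7.28  4.84] tool-y yaw -19.0 turn z -0.029124637135495846 tilt z [-0.001  0.001 -1.   ] pos [ 0.4503 -0.2219  0.1685] t 10.75 w 0.509
```

```bash

python3 -m jog '[[[4.6,-0.25,0,0,0,0,4.5],[4.6,-0.25,0,0,0,0,4.5],[4.6,-0.25,2.4,0,0,0,4.5],[4.6,-0.25,2.4,0,0,0,4.5],[0,0,0,0,0,0,4.5],[0,0,0,0,0,0,4.5],[0,0,0,0,0,0,4.5],[0,0,0,0,0,0,4.5]]]'
cat >> h.py <<'E'
def near(l):
    im=imaging.get_image("wrist");p,M,s=tool()
    for d in finder.spot_point(l,"wrist"):
        X=onplane(im,d["point"],.035)+M[:,0]*.003;print(l,round(d["conf"],2),X.round(4));go([X[0],X[1],.055],-19)
E
python3 -c "
from h import *
near('stamp6_center')"
```

```text
time: 11.55
position: [0.5004, -0.0498, 0.1234]
tool_rot: [2.56, 1.82, -0.0]
ft_force: [0.4, 0.9, 1.0]
grip_width: 0.518
stamp6_center 0.69 [ 0.4974 -0.0417  0.035 ]
shift cm [ 0.64 -0.56  6.86] tool-y yaw -19.2 turn z -0.16899524121002685 tilt z [ 0. -0. -1.] pos [ 0.5005 -0.0496  0.1236] t 11.65 w 0.517
```

```bash

python3 -m jog '[[[0.3,-0.28,2,0,0,0,4.5],[0.34,-0.28,2,0,0,0,4.5],[0,0,2,0,0,0,4.5],[0,0,0.86,0,0,0,4.5],[0,0,0,0,0,0,4.5],[0,0,0,0,0,0,1],[0,0,0,0,0,0,1],[0,0,0,0,0,0,1],[0,0,0,0,0,0,1],[0,0,0,0,0,0,1],[0,0,0,0,0,0,1]]]' 20
python3 -m jog '[[[0,0,-3.3,0,0,0,1],[0,0,-3.3,0,0,0,1],[0,0,-3.3,0,0,0,1],[0,0,0,0,0,0,1],[0,0,0,0,0,0,1],[0,0,0,0,0,0,1]]]'
cat >> h.py <<'E'
TIN=np.array([.452,-.2187])
def hand():
    """offset (m) of held stamp from TCP in tool axes: from the handle's top face"""
    im=imaging.get_image("wrist");p,M,s=tool()
    h=cv2.cvtColor(im["frame"],cv2.COLOR_RGB2HSV);m=cv2.inRange(h,(8,80,190),(24,255,255));k=np.zeros_like(m);k[225:275,225:285]=255
    n,_,st,ce=cv2.connectedComponentsWithStats(m&k);i=1+st[1:,4].argmax();c=ce[i]
    X=onplane(im,[(c[1]+.5)/384,(c[0]+.5)/512],p[2]+.015);o=M.T@(X-p);print("hand",st[i].tolist(),(c*1.5625).round(),(o*1000).round(1));return o,im
def slot(a,r=.0445,o=None):
    """go to slot at angle a (deg from tool x toward tool y) in the tin"""
    if o is None:o,_=hand()
    p,M,s=tool();a=np.radians(a);v=M[:,0]*(r*np.cos(a)-o[0])+M[:,1]*(r*np.sin(a)-o[1])
    go([TIN[0]+v[0],TIN[1]+v[1],.0595],-19)
E
python3 -c "
from h import *
o,im=hand();save(im,'w4.png',(150,300,150,350));slot(180,o=o)"
```

```text
time: 12.75
position: [0.4977, -0.0404, 0.0551]
tool_rot: [2.557, 1.823, 0.001]
ft_force: [0.5, 0.2, 1.2]
grip_width: 0.168
time: 13.35
position: [0.4963, -0.0403, 0.1524]
tool_rot: [-2.557, -1.823, 0.003]
ft_force: [0.1, 0.1, 0.1]
grip_width: 0.168
hand [242, 246, 26, 17, 360] [398. 398.] [ -2.7   0.6 -15. ]
shift cm [-22.48   1.61   9.28] tool-y yaw -19.0 turn z -0.025787462819607754 tilt z [-0.003  0.001 -1.   ] pos [ 0.4962 -0.0403  0.1522] t 13.4 w 0.17
```

View pics/w4.png

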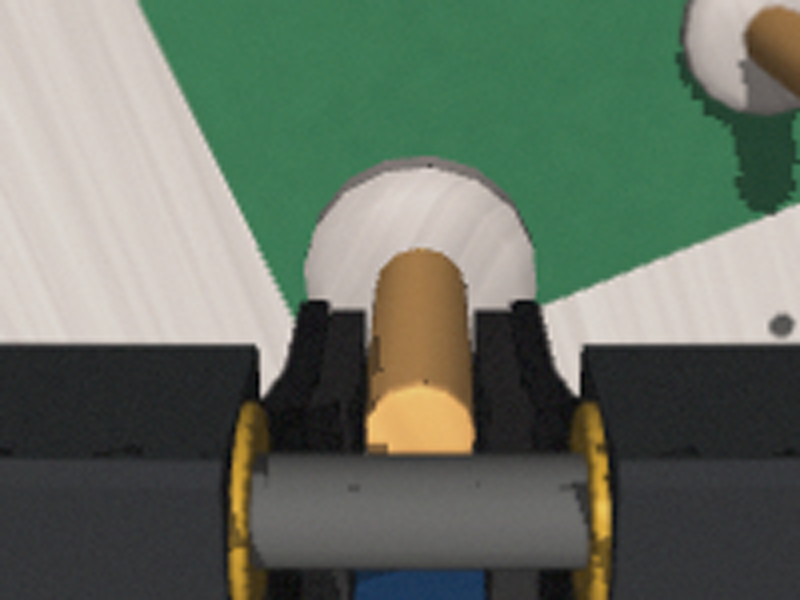

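The carried stamp's top is partly hidden by the gripper rod, so the offset has to come from the base disc: crop columns 306–536, top edge at row 165.

```bash
python3 - <<'E'
from h import *
im=imaging.get_image("wrist");p,M,s=tool()
# predict silhouette of base (discs at z=0..14mm) for offsets
t=np.linspace(0,2*np.pi,60)
for ox in(-.008,-.006,-.004,-.002,0,.003):
    P=np.array([proj(im,p+M@np.array([ox+r*np.cos(a),.0005+r*np.sin(a),dz])) for a in t for r,dz in((.021,.053),(.021,.043))])
    top=proj(im,p+M@np.array([ox,0,-.015]))
    print(ox,"crop: top row",((P[:,1].min()-150)*4).round(),"cols",((P[:,0].min()-150)*4).round(),((P[:,0].max()-150)*4).round(),"handle top row",((top[1]-150)*4+0).round())
E
```

```text
-0.008 crop: top row 169.0 cols 303.0 538.0 handle top row 457.0
-0.006 crop: top row 158.0 cols 303.0 538.0 handle top row 444.0
-0.004 crop: top row 147.0 cols 302.0 538.0 handle top row 431.0
-0.002 crop: top row 137.0 cols 302.0 538.0 handle top row 417.0
0 crop: top row 126.0 cols 302.0 539.0 handle top row 404.0
0.003 crop: top row 110.0 cols 301.0 539.0 handle top row 383.0
```

```bash

python3 -m jog '[[[-4.45,0.32,0,0,0,0,1],[-4.45,0.32,0,0,0,0,1],[-4.45,0.32,0,0,0,0,1],[-4.45,0.32,0,0,0,0,1],[-4.45,0.33,0,0,0,0,1],[0,0,2,0,0,0,1],[0,0,2.5,0,0,0,1],[0,0,2.4,0,0,0,1],[0,0,1.2,0,0,0,1],[0,0,0.8,0,0,0,1],[0,0,0.38,0,0,0,1],[0,0,0,0,0,0,1]]]'
python3 -m jog '[[[0,0,0,0,0,0,1],[0,0,0,0,0,0,3],[0,0,0,0,0,0,3],[0,0,0,0,0,0,3],[0,0,0,0,0,0,3],[0,0,-3,0,0,0,3],[0,0,-3,0,0,0,3],[0,0,-3,0,0,0,3.5],[0,0,-2,0,0,0,4],[0,0,0,0,0,0,4.5],[0,0,0,0,0,0,4.5]]]'
cat >> h.py <<'E'
def hand():
    """offset of held wooden stamp from TCP in tool axes: front edge of handle's top face, less its radius"""
    im=imaging.get_image("wrist");p,M,s=tool()
    h=cv2.cvtColor(im["frame"],cv2.COLOR_RGB2HSV);m=cv2.inRange(h,(8,80,190),(24,255,255));k=np.zeros_like(m);k[225:275,225:285]=255
    n,_,st,ce=cv2.connectedComponentsWithStats(m&k);i=1+st[1:,4].argmax();c=ce[i]
    X=onplane(im,[(st[i,1])/384,(c[0]+.5)/512],p[2]+.015);o=M.T@(X-p)-[.008,0,0];print("hand",st[i].tolist(),(c*1.5625).round(),(o*1000).round(1));return o,im
def near(l):
    im=imaging.get_image("wrist");p,M,s=tool()
    for d in finder.spot_point(l,"wrist"):
        X=onplane(im,d["point"],.035)+M[:,0]*.001;print(l,round(d["conf"],2),X.round(4));go([X[0],X[1],.055],-19)
E
python3 -c "
from h import *
im=imaging.get_image('wrist');save(im,'w5.png');tinfit(im);go([.5875,-.0455,.12],-19)"
```

```text
time: 14.65
position: [0.44, -0.2556, 0.0608]
tool_rot: [-2.557, -1.824, -0.0]
ft_force: [-0.1, -0.1, 0.4]
grip_width: 0.169
time: 15.75
position: [0.4399, -0.2559, 0.1708]
tool_rot: [2.558, 1.823, -0.0]
ft_force: [-0.7, 0.6, -0.6]
grip_width: 0.5
tin rim: enclosing 0.4516 -0.2185 70.9 lsq [ 0.4517 -0.2185] 70.5
shift cm [24.7   7.16  4.99] tool-y yaw -19.0 turn z -0.02914835251036152 tilt z [-0.001  0.001 -1.   ] pos [ 0.4393 -0.2556  0.1699] t 15.8 w 0.506
```

View pics/w5.png

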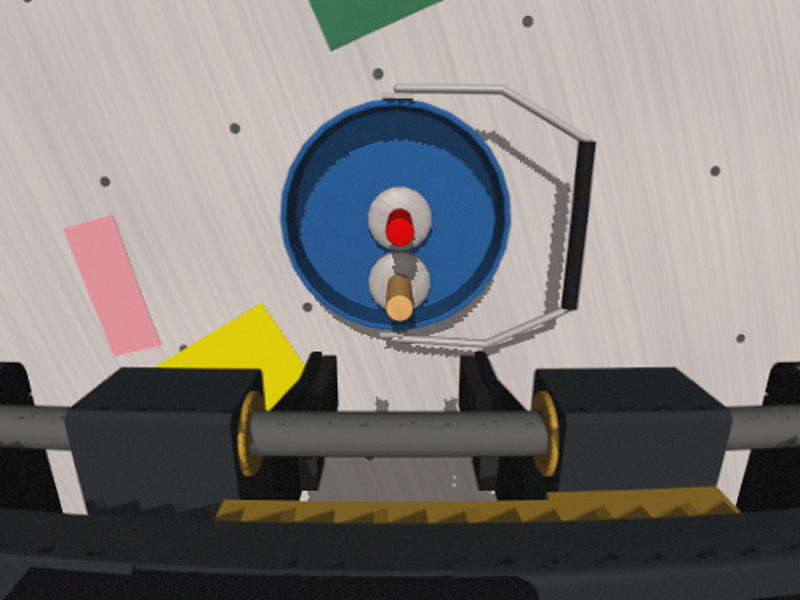

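The picture shows red (400,217) central and the first wooden stamp (400,285) flat against it on the near side. On to stamp2.

```bash

python3 -m jog '[[[4.12,1.19,0,0,0,0,4.5],[4.12,1.19,0,0,0,0,4.5],[4.12,1.19,0,0,0,0,4.5],[4.12,1.19,1,0,0,0,4.5],[4.12,1.2,2,0,0,0,4.5],[4.1,1.2,2,0,0,0,4.5],[0,0,0,0,0,0,4.5],[0,0,0,0,0,0,4.5],[0,0,0,0,0,0,4.5],[0,0,0,0,0,0,4.5]]]'
python3 -c "
from h import *
near('stamp2_center')"
```

```text
time: 16.8
position: [0.5878, -0.0478, 0.1211]
tool_rot: [2.56, 1.82, -0.001]
ft_force: [-0.0, 0.0, 0.3]
grip_width: 0.516
stamp2_center 0.89 [ 0.586  -0.0461  0.035 ]
shift cm [ 0.06 -0.25  6.64] tool-y yaw -19.2 turn z -0.16828047770863463 tilt z [ 0.001 -0.001 -1.   ] pos [ 0.5881 -0.0475  0.1214] t 16.9 w 0.519
```

```bash

python3 -m jog '[[[0.06,-0.25,2,0,0,0,4.5],[0,0,2,0,0,0,4.5],[0,0,2,0,0,0,4.5],[0,0,0.64,0,0,0,4.5],[0,0,0,0,0,0,4.5],[0,0,0,0,0,0,1],[0,0,0,0,0,0,1],[0,0,0,0,0,0,1],[0,0,0,0,0,0,1],[0,0,0,0,0,0,1],[0,0,0,0,0,0,1]]]' 20
python3 -m jog '[[[0,0,-3.3,0,0,0,1],[0,0,-3.3,0,0,0,1],[0,0,-3.3,0,0,0,1],[0,0,0,0,0,0,1],[0,0,0,0,0,0,1],[0,0,0,0,0,0,1]]]'
sed -i 's/^TIN=.*/TIN=np.array([.4517,-.2185])/' h.py
python3 -c "
from h import *
o,im=hand();save(im,'w6.png',(150,300,150,350));slot(108,o=o)"
```

```text
time: 18.0
position: [0.5863, -0.0444, 0.0549]
tool_rot: [2.558, 1.823, 0.001]
ft_force: [-0.9, 0.2, 1.7]
grip_width: 0.168
time: 18.6
position: [0.5851, -0.0445, 0.1522]
tool_rot: [-2.557, -1.823, 0.003]
ft_force: [-0.2, 1.0, 0.1]
grip_width: 0.167
hand [242, 242, 26, 21, 441] [398. 395.] [ -2.8   0.7 -15. ]
shift cm [-21.88  -2.74   9.27] tool-y yaw -19.0 turn z -0.02794207771944457 tilt z [-0.003  0.    -1.   ] pos [ 0.5849 -0.0445  0.1519] t 18.65 w 0.169
```

```bash

python3 -m jog '[[[-4.38,-0.55,0,0,0,0,1],[-4.38,-0.55,0,0,0,0,1],[-4.38,-0.55,0,0,0,0,1],[-4.38,-0.55,0,0,0,0,1],[-4.36,-0.54,0,0,0,0,1],[0,0,2,0,0,0,1],[0,0,2.5,0,0,0,1],[0,0,2.4,0,0,0,1],[0,0,1.2,0,0,0,1],[0,0,0.8,0,0,0,1],[0,0,0.42,0,0,0,1],[0,0,0,0,0,0,1]]]'
python3 -m jog '[[[0,0,0,0,0,0,1],[0,0,0,0,0,0,3],[0,0,0,0,0,0,3],[0,0,0,0,0,0,3],[0,0,0,0,0,0,3],[0,0,-3,0,0,0,3],[0,0,-3,0,0,0,3],[0,0,-3,0,0,0,3.5],[0,0,-2,0,0,0,4],[0,0,0,0,0,0,4.5],[0,0,0,0,0,0,4.5]]]'
python3 -c "
from h import *
go([.5765,.0975,.12],-19)"
```

```text
time: 19.85
position: [0.4884, -0.2419, 0.0598]
tool_rot: [-2.557, -1.823, 0.001]
ft_force: [-0.1, 0.1, -0.5]
grip_width: 0.167
time: 20.95
position: [0.4887, -0.2423, 0.1702]
tool_rot: [2.558, 1.823, -0.0]
ft_force: [-0.5, 0.0, -0.8]
grip_width: 0.501
shift cm [34.99 -2.78  5.  ] tool-y yaw -19.0 turn z -0.030512718480281364 tilt z [ 0. -0. -1.] pos [ 0.4887 -0.2423  0.1702] t 20.95 w 0.501
```

```bash

python3 -m jog '[[[4.37,-0.35,0,0,0,0,4.5],[4.37,-0.35,0,0,0,0,4.5],[4.37,-0.35,0,0,0,0,4.5],[4.37,-0.35,0,0,0,0,4.5],[4.37,-0.35,0,0,0,0,4.5],[4.37,-0.35,0,0,0,0,4.5],[4.37,-0.35,0,0,0,0,4.5],[4.4,-0.35,0,0,0,0,4.5],[0,0,2.5,0,0,7.5,4.5],[0,0,2.5,0,0,7.5,4.5],[0,0,0,0,0,0,4.5],[0,0,0,0,0,0,4.5]]]'
python3 -m jog '[[[0,0,0,0,0,0,4.5],[0,0,0,0,0,0,4.5]]]'
python3 -c "
from h import *
near('stamp5_center')"
```

```text
time: 22.15
position: [0.5755, 0.0974, 0.1192]
tool_rot: [-2.771, -1.478, 0.004]
ft_force: [1.0, 0.1, 0.1]
grip_width: 0.515
time: 22.35
position: [0.5772, 0.0975, 0.1215]
tool_rot: [2.773, 1.475, 0.003]
ft_force: [1.0, 0.4, 0.1]
grip_width: 0.518
stamp5_center 0.69 [0.5789 0.0975 0.035 ]
shift cm [0.1  0.14 6.63] tool-y yaw -34.0 turn z -15.015512091485789 tilt z [ 0.002 -0.    -1.   ] pos [0.577  0.0974 0.1213] t 22.45 w 0.517
```

```bash

python3 -m jog '[[[0.1,0.14,2,0,0,0,4.5],[0,0,2,0,0,0,4.5],[0,0,2,0,0,0,4.5],[0,0,0.63,0,0,0,4.5],[0,0,0,0,0,0,4.5],[0,0,0,0,0,0,1],[0,0,0,0,0,0,1],[0,0,0,0,0,0,1],[0,0,0,0,0,0,1],[0,0,0,0,0,0,1],[0,0,0,0,0,0,1]]]' 20
python3 -m jog '[[[0,0,-3.3,0,0,0,1],[0,0,-3.3,0,0,0,1],[0,0,-3.3,0,0,0,1],[0,0,0,0,0,-7.5,1],[0,0,0,0,0,-7.5,1],[0,0,0,0,0,0,1],[0,0,0,0,0,0,1],[0,0,0,0,0,0,1]]]'
python3 -c "
from h import *
o,im=hand();save(im,'w7.png',(150,300,150,350));slot(-108,o=o)"
```

```text
time: 23.55
position: [0.5783, 0.0978, 0.0544]
tool_rot: [2.774, 1.474, 0.001]
ft_force: [-0.0, -0.9, 1.0]
grip_width: 0.176
time: 24.35
position: [0.5779, 0.0976, 0.1527]
tool_rot: [-2.56, -1.821, 0.001]
ft_force: [0.0, 0.2, 0.4]
grip_width: 0.176
hand [241, 237, 28, 26, 531] [398. 390.] [  0.1   0.4 -15. ]
shift cm [-35.39  -5.84   9.33] tool-y yaw -19.1 turn z -0.12050043138860644 tilt z [-0.001 -0.    -1.   ] pos [0.5779 0.0977 0.1527] t 24.4 w 0.172
```

```bash

python3 -m jog '[[[-4.42,-0.73,0,0,0,0,1],[-4.42,-0.73,0,0,0,0,1],[-4.42,-0.73,0,0,0,0,1],[-4.42,-0.73,0,0,0,0,1],[-4.42,-0.73,0,0,0,0,1],[-4.42,-0.73,0,0,0,0,1],[-4.42,-0.73,0,0,0,0,1],[-4.45,-0.73,0,0,0,0,1],[0,0,2,0,0,0,1],[0,0,2.5,0,0,0,1],[0,0,2,0,0,0,1],[0,0,0,0,0,0,1]]]'
python3 -m jog '[[[0,0,1.6,0,0,0,1],[0,0,0.8,0,0,0,1],[0,0,0.5,0,0,0,1],[0,0,0,0,0,0,1],[0,0,0,0,0,0,1],[0,0,0,0,0,0,3],[0,0,0,0,0,0,3],[0,0,0,0,0,0,3],[0,0,0,0,0,0,3]]]'
python3 -m jog '[[[0,0,-3,0,0,0,3],[0,0,-3,0,0,0,3],[0,0,-3,0,0,0,3.5],[0,0,-2,0,0,0,4],[0,0,0,0,0,0,4.5],[0,0,0,0,0,0,4.5]]]'
python3 -c "
from h import *
im=imaging.get_image('wrist');tinfit(im);save(im,'w8.png');go([.639,.042,.12],-19)"
```

```text
time: 25.6
position: [0.4055, -0.2167, 0.0856]
tool_rot: [-2.555, -1.82, 0.002]
ft_force: [-0.2, 0.0, -1.0]
grip_width: 0.174
time: 26.5
position: [0.4076, -0.218, 0.0593]
tool_rot: [2.558, 1.823, -0.0]
ft_force: [-0.1, 0.4, -0.4]
grip_width: 0.333
time: 27.1
position: [0.4074, -0.2179, 0.1688]
tool_rot: [2.558, 1.823, -0.0]
ft_force: [0.4, 0.2, -0.9]
grip_width: 0.503
tin rim: enclosing 0.4513 -0.2183 70.9 lsq [ 0.4515 -0.2182] 70.6
shift cm [32.11 13.48  4.79] tool-y yaw -19.0 turn z -0.03340635224419941 tilt z [-0.001  0.001 -1.   ] pos [ 0.4069 -0.2176  0.1681] t 27.15 w 0.506
```

View pics/w8.png

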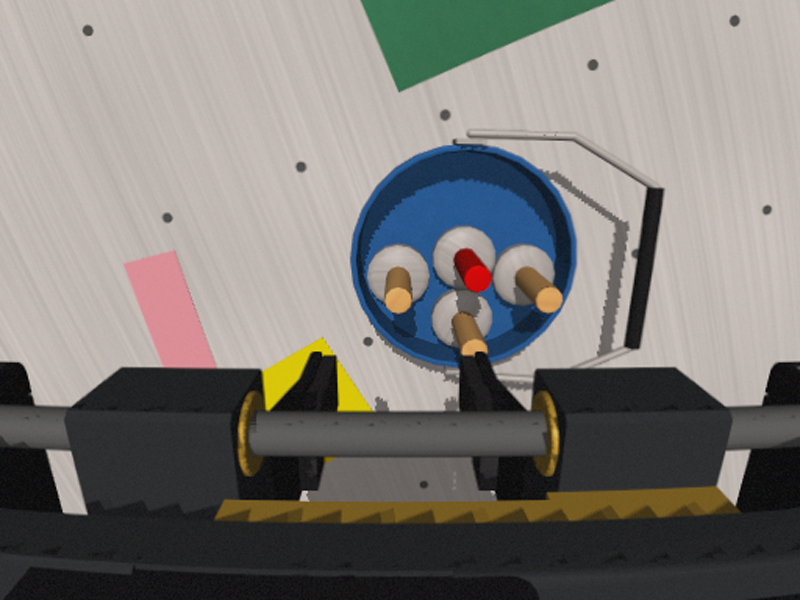

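The tin now holds red (464,258) plus stamps at (398,275), (525,275) and (462,318), all upright. Next is stamp4.

```bash

python3 -m jog '[[[4.01,1.69,0,0,0,0,4.5],[4.01,1.69,0,0,0,0,4.5],[4.01,1.69,0,0,0,0,4.5],[4.01,1.69,0,0,0,0,4.5],[4.01,1.69,0,0,0,0,4.5],[4.01,1.69,0,0,0,0,4.5],[4.01,1.69,2.3,0,0,0,4.5],[4.05,1.69,2.5,0,0,0,4.5],[0,0,0,0,0,0,4.5],[0,0,0,0,0,0,4.5],[0,0,0,0,0,0,4.5],[0,0,0,0,0,0,4.5]]]'
python3 -c "
from h import *
near('stamp4_center')"
```

```text
time: 28.35
position: [0.6398, 0.0396, 0.122]
tool_rot: [2.559, 1.82, 0.0]
ft_force: [-1.0, 0.3, 0.8]
grip_width: 0.518
stamp4_center 0.95 [0.6384 0.0444 0.035 ]
shift cm [ 0.4  -0.32  6.74] tool-y yaw -19.2 turn z -0.15382436255242737 tilt z [ 0.002 -0.001 -1.   ] pos [0.64   0.0397 0.1224] t 28.45 w 0.516
```

```bash

python3 -m jog '[[[0.3,-0.3,2,0,0,0,4.5],[0,0,2,0,0,0,4.5],[0,0,2,0,0,0,4.5],[0,0,0.74,0,0,0,4.5],[0,0,0,0,0,0,4.5],[0,0,0,0,0,0,1],[0,0,0,0,0,0,1],[0,0,0,0,0,0,1],[0,0,0,0,0,0,1],[0,0,0,0,0,0,1],[0,0,0,0,0,0,1]]]' 20
python3 -m jog '[[[0,0,-3.3,0,0,0,1],[0,0,-3.3,0,0,0,1],[0,0,-3.3,0,0,0,1],[0,0,0,0,0,0,1],[0,0,0,0,0,0,1],[0,0,0,0,0,0,1]]]'
python3 -c "
from h import *
o,im=hand();slot(-36,o=o)"
```

```text
time: 29.55
position: [0.6383, 0.0452, 0.0543]
tool_rot: [2.558, 1.823, 0.001]
ft_force: [0.4, -0.3, 1.4]
grip_width: 0.173
time: 30.15
position: [0.637, 0.0449, 0.1514]
tool_rot: [-2.557, -1.823, 0.003]
ft_force: [0.2, -0.4, -0.0]
grip_width: 0.168
hand [241, 241, 27, 22, 480] [398. 395.] [ -2.2   0.5 -15. ]
shift cm [-27.1  -11.56   9.23] tool-y yaw -19.0 turn z -0.030610979532269766 tilt z [-0.003 -0.    -1.   ] pos [0.6369 0.0449 0.1512] t 30.2 w 0.173
```

```bash

python3 -m jog '[[[-3.87,-1.65,0,0,0,0,1],[-3.87,-1.65,0,0,0,0,1],[-3.87,-1.65,0,0,0,0,1],[-3.87,-1.65,0,0,0,0,1],[-3.87,-1.65,0,0,0,0,1],[-3.87,-1.65,0,0,0,0,1],[-3.88,-1.66,0,0,0,0,1],[0,0,0,0,0,0,1],[0,0,2,0,0,0,1],[0,0,2.5,0,0,0,1],[0,0,2,0,0,0,1],[0,0,0,0,0,0,1]]]'
python3 -m jog '[[[0,0,1.5,0,0,0,1],[0,0,0.8,0,0,0,1],[0,0,0.5,0,0,0,1],[0,0,0,0,0,0,1],[0,0,0,0,0,0,1],[0,0,0,0,0,0,3],[0,0,0,0,0,0,3],[0,0,0,0,0,0,3],[0,0,0,0,0,0,3]]]'
python3 -m jog '[[[0,0,-3,0,0,0,3],[0,0,-3,0,0,0,3],[0,0,-3,0,0,0,3.5],[0,0,-2,0,0,0,4],[0,0,0,0,0,0,4.5],[0,0,0,0,0,0,4.5]]]'
python3 -c "
from h import *
go([.684,.102,.12],-19)"
```

```text
time: 31.4
position: [0.4378, -0.1717, 0.0847]
tool_rot: [-2.552, -1.821, 0.004]
ft_force: [-0.7, -0.6, -0.5]
grip_width: 0.17
time: 32.3
position: [0.4404, -0.1734, 0.0601]
tool_rot: [2.558, 1.823, 0.0]
ft_force: [0.1, -0.0, -0.1]
grip_width: 0.335
time: 32.9
position: [0.4402, -0.1734, 0.1698]
tool_rot: [2.558, 1.823, -0.0]
ft_force: [0.1, -0.6, 0.0]
grip_width: 0.497
shift cm [33.99 14.06  4.97] tool-y yaw -19.0 turn z -0.03680666745849237 tilt z [ 0.    -0.001 -1.   ] pos [ 0.4402 -0.1734  0.1698] t 32.9 w 0.497
```

```bash

python3 -m jog '[[[4.25,1.75,0,0,0,0,4.5],[4.25,1.75,0,0,0,0,4.5],[4.25,1.75,0,0,0,0,4.5],[4.25,1.75,0,0,0,0,4.5],[4.25,1.75,0,0,0,0,4.5],[4.25,1.75,0,0,0,0,4.5],[4.25,1.75,2.3,0,0,0,4.5],[4.25,1.8,2.6,0,0,0,4.5],[0,0,0,0,0,0,4.5],[0,0,0,0,0,0,4.5],[0,0,0,0,0,0,4.5],[0,0,0,0,0,0,4.5]]]'
python3 -c "
from h import *
near('stamp1_center')"
```

```text
time: 34.1
position: [0.6816, 0.0977, 0.1239]
tool_rot: [2.558, 1.82, 0.001]
ft_force: [0.7, 0.0, 0.1]
grip_width: 0.515
```

```bash
python3 -c "
from h import *
im=imaging.get_image('wrist');save(im,'w9.png')
near('stamp1_center')"
```

```text
stamp1_center 0.75 [0.647  0.1116 0.035 ]
shift cm [ 0.1  -3.71  6.88] tool-y yaw -19.1 turn z -0.09650067800001239 tilt z [ 0.001 -0.001 -1.   ] pos [0.6816 0.0985 0.1239] t 34.35 w 0.519
```

View pics/w9.png

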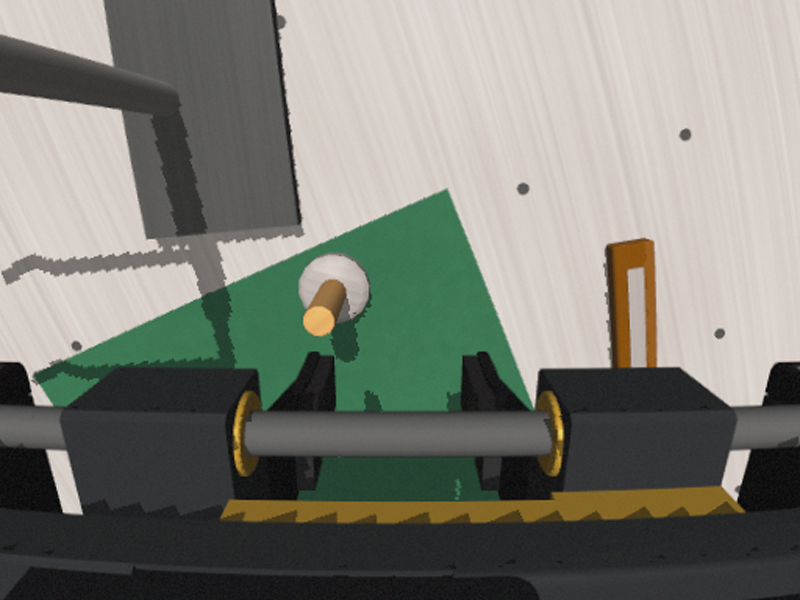

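Stamp1 was knocked aside; it stands upright at (333,290), i.e. (0.647, 0.112). I pick it there.

```bash

python3 -m jog '[[[0.1,-1.85,0,0,0,0,4.5],[0,-1.86,1,0,0,0,4.5],[0,0,2,0,0,0,4.5],[0,0,2,0,0,0,4.5],[0,0,1.3,0,0,0,4.5],[0,0,0.5,0,0,0,4.5],[0,0,0,0,0,0,4.5],[0,0,0,0,0,0,4.5]]]'
python3 -m jog '[[[0,0,0,0,0,0,1],[0,0,0,0,0,0,1],[0,0,0,0,0,0,1],[0,0,0,0,0,0,1],[0,0,0,0,0,0,1],[0,0,0,0,0,0,1],[0,0,-3.3,0,0,0,1],[0,0,-3.3,0,0,0,1],[0,0,-3.3,0,0,0,1],[0,0,0,0,0,0,1],[0,0,0,0,0,0,1],[0,0,0,0,0,0,1]]]' 20
python3 -c "
from h import *
o,im=hand();slot(36,o=o)"
```

```text
time: 35.15
position: [0.6473, 0.1127, 0.0558]
tool_rot: [2.558, 1.823, 0.002]
ft_force: [0.4, -0.0, 0.1]
grip_width: 0.515
time: 36.35
position: [0.6458, 0.112, 0.1525]
tool_rot: [-2.558, -1.823, 0.003]
ft_force: [1.3, -0.7, -0.4]
grip_width: 0.166
hand [242, 238, 26, 25, 518] [398. 391.] [ -0.5   0.6 -15. ]
shift cm [-33.91  -4.98   9.34] tool-y yaw -19.0 turn z -0.03134763790021111 tilt z [-0.003 -0.001 -1.   ] pos [0.6457 0.112  0.1522] t 36.4 w 0.168
```

```bash

python3 -m jog '[[[-4.24,-0.62,0,0,0,0,1],[-4.24,-0.62,0,0,0,0,1],[-4.24,-0.62,0,0,0,0,1],[-4.24,-0.62,0,0,0,0,1],[-4.24,-0.62,0,0,0,0,1],[-4.24,-0.62,0,0,0,0,1],[-4.24,-0.62,0,0,0,0,1],[-4.23,-0.64,0,0,0,0,1],[0,0,0,0,0,0,1],[0,0,0,0,0,0,1],[0,0,2.5,0,0,0,1],[0,0,3,0,0,0,1]]]'
python3 -m jog '[[[0,0,1.5,0,0,0,1],[0,0,1.2,0,0,0,1],[0,0,0.8,0,0,0,1],[0,0,0.35,0,0,0,1],[0,0,0,0,0,0,1],[0,0,0,0,0,0,1],[0,0,0,0,0,0,3],[0,0,0,0,0,0,3],[0,0,0,0,0,0,3],[0,0,0,0,0,0,3]]]'
python3 -m jog '[[[0,0,-3,0,0,0,3],[0,0,-3,0,0,0,3],[-2.5,0,-3,0,0,0,3.5],[-3,0,-2,0,0,0,4],[-3,0,0,0,0,0,4.5],[-3,0,0,0,0,0,4.5],[0,0,0,0,0,0,4.5],[0,0,0,0,0,0,4.5]]]'
python3 -c "
from h import *
im=imaging.get_image('wrist');tinfit(im);save(im,'w10.png')
for d in finder.spot_point('bail_bar','wrist'):print(d['conf'],onplane(im,d['point'],.032).round(4),(np.array(d['point'])*[600,800]).round())
go([.555,-.257,.12],-20.3)"
```

```text
time: 37.6
position: [0.4907, -0.1904, 0.0991]
tool_rot: [2.554, 1.826, 0.003]
ft_force: [0.2, -0.2, -0.5]
grip_width: 0.17
time: 38.6
position: [0.4891, -0.1919, 0.0606]
tool_rot: [2.558, 1.823, 0.0]
ft_force: [0.4, -0.3, 0.2]
grip_width: 0.326
time: 39.4
position: [0.4512, -0.3009, 0.1704]
tool_rot: [-2.559, -1.821, -0.001]
ft_force: [0.5, 0.8, -0.4]
grip_width: 0.518
tin rim: enclosing 0.4523 -0.2185 70.8 lsq [ 0.4522 -0.2185] 70.5
shift cm [7.33 8.37 5.05] tool-y yaw -18.9 turn z 1.3608468908232538 tilt z [ 0.     0.001 -1.   ] pos [ 0.452  -0.2992  0.1705] t 39.5 w 0.514
```

View pics/w10.png

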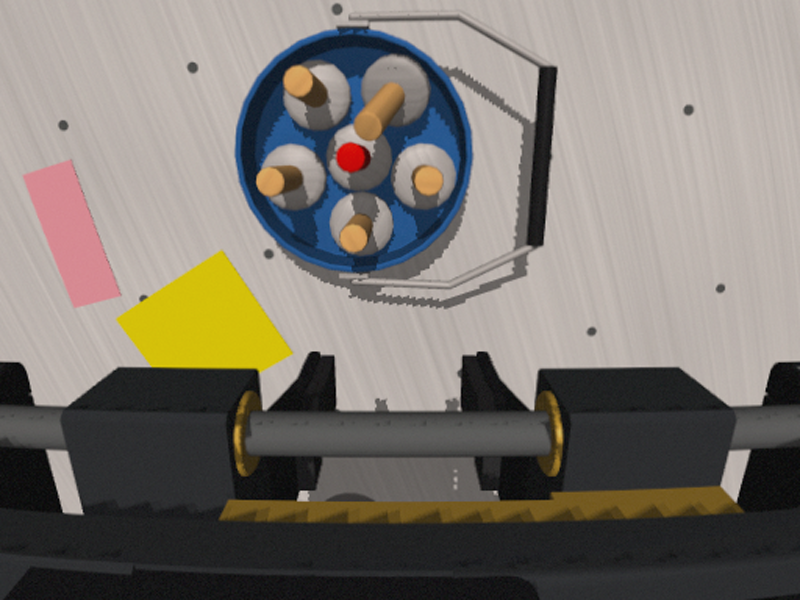

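The last stamp, base (395,90), handle top (368,124), has ended up leaning inwards towards red. The other five are upright. I get its 3D lean from a second camera before mending it.

```bash
python3 - <<'E'
from h import *
sc=imaging.get_image("scene");w=imaging.get_image("wrist")
u,v=proj(sc,[.46,-.21,.04]);r0=int(v-45);c0=int(u-60);print("crop origin",r0,c0)
save(sc,"s2.png",(r0,r0+90,c0,c0+120))
p,M,s=tool()
o1,d1=ray(w,[124/600,370/800])
b=onplane(w,[90/600,395/800],.02);print("base",b.round(4),"tool xy rel tin",(M.T@(b-np.r_[TIN,0])*1000).round(1))
q=o1-b;B=d1@q;disc=B*B-(q@q-.054**2)
for sg in(-1,1):
  if disc>0:
    t=-B+sg*np.sqrt(disc);X=o1+t*d1;print("top cand",X.round(4),"axis in tool",(M.T@(X-b)/.054).round(2))
print(disc)
E
```

```text
crop origin 181 129
base [ 0.4888 -0.1878  0.02  ] tool xy rel tin [ 41.1  25.2 -20. ]
top cand [ 0.4693 -0.2052  0.0672] axis in tool [-0.42 -0.24 -0.87]
top cand [ 0.4664 -0.1979 -0.0281] axis in tool [-0.31 -0.33  0.89]
0.002287417251306545
```

View pics/s2.png

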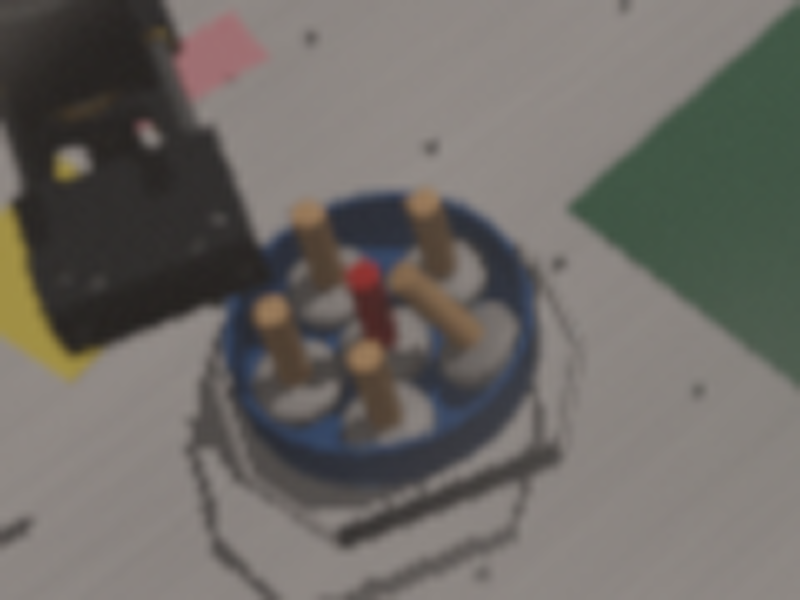

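The scene crop confirms the stamp leans about 29° inward, its base tilted against the wall, with the handle at crop (405,280)→(470,340). The plan is to turn the jaws across the lean, grip it, lift, tilt the tool until the stamp is upright, and set it down again.

```bash
python3 - <<'E'
from h import *
go([.4744,-.2006,.12],-49)
E
```

```text
shift cm [10.04 -1.09  5.05] tool-y yaw -18.9 turn z 30.103855238533725 tilt z [ 0.  0. -1.] pos [ 0.4522 -0.2992  0.1705] t 39.6 w 0.516
```

```bash

python3 -m jog '[[[3.35,-0.36,0,0,0,0,3.2],[3.35,-0.36,0,0,0,0,3.2],[3.34,-0.37,0,0,0,0,3.2],[0,0,1.2,0,0,7.5,3.2],[0,0,1.2,0,0,7.5,3.2],[0,0,1.2,0,0,7.5,3.2],[0,0,1.4,0,0,7.5,3.2],[0,0,0,0,0,0,3.2],[0,0,0,0,0,0,3.2],[0,0,0,0,0,0,3.2]]]'
python3 -m jog '[[[0,0,1.5,0,0,0,3.2],[0,0,1.5,0,0,0,3.2],[0,0,1.5,0,0,0,3.2],[0,0,1,0,0,0,3.2],[0,0,0.7,0,0,0,3.2],[0,0,0,0,0,0,3.2],[0,0,0,0,0,0,3.2]]]'
python3 -m jog '[[[0,0,0,0,0,0,1],[0,0,0,0,0,0,1],[0,0,0,0,0,0,1],[0,0,0,0,0,0,1],[0,0,0,0,0,0,1],[0,0,-1,0,0,0,1],[0,0,-1.5,0,0,0,1],[0,0,-2.5,0,0,0,1],[0,0,-2.5,0,0,0,1],[0,0,0,0,0,0,1]]]' 25
python3 -m jog '[[[0,0,0,0,-7.25,0,1],[0,0,0,0,-7.25,0,1],[0,0,0,0,-7.25,0,1],[0,0,0,0,-7.25,0,1],[0,0,0,0,0,0,1],[0,0,0,0,0,0,1],[0,0,0,0,0,0,1]]]'
python3 - <<'E'
from h import *
im=imaging.get_image("wrist");save(im,"w11.png");go([.45,-.2,.1]);sc=imaging.get_image("scene");save(sc,"s3.png",(150,290,100,290))
E
```

```text
time: 40.6
position: [0.4746, -0.2019, 0.1213]
tool_rot: [2.94, 1.103, 0.001]
ft_force: [0.0, -0.9, -0.7]
grip_width: 0.367
time: 41.3
position: [0.4742, -0.202, 0.0585]
tool_rot: [2.943, 1.1, 0.0]
ft_force: [-0.3, 0.5, 0.7]
grip_width: 0.37
time: 42.3
position: [0.4768, -0.203, 0.1381]
tool_rot: [2.937, 1.097, 0.007]
ft_force: [0.5, 0.1, -0.7]
grip_width: 0.165
time: 43.0
position: [0.4734, -0.2035, 0.1342]
tool_rot: [2.702, 1.005, -0.697]
ft_force: [-0.1, -1.2, 0.2]
grip_width: 0.167
shift cm [ 0.34 -1.82  3.75] tool-y yaw -49.2 turn z None tilt z [-0.365 -0.318 -0.875] pos [ 0.4733 -0.2038  0.1345] t 43.05 w 0.164
```

View pics/w11.png

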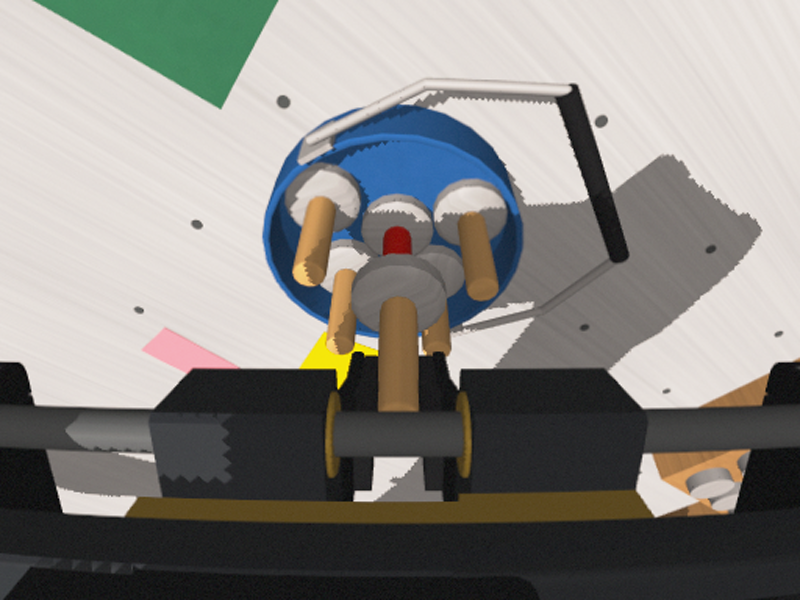

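View pics/s3.png

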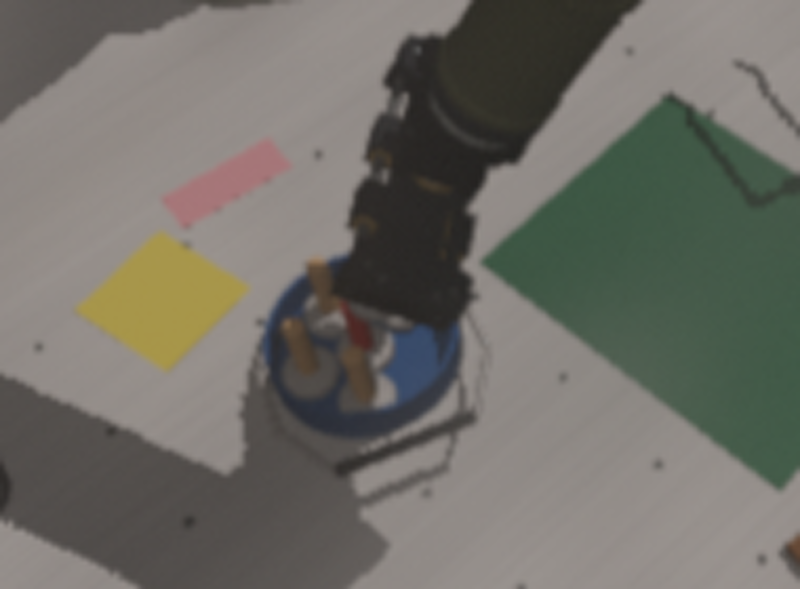

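```bash
python3 - <<'E'
from h import *
im=imaging.get_image("wrist")
f=im["frame"];save(im,"w12.png",(150,270,215,295))
p,M,s=tool();Rt=M
from scipy.optimize import least_squares
t=np.linspace(0,2*np.pi,72)
def sil(ox,h,th,oy):
    # stamp axis (up) in tool: world-up corresponds to th=29
    a=np.radians(th);up=np.array([-np.sin(a)*-1*-1,0,-np.cos(a)]);
    e1=np.cross([0,1,0],up);e2=np.array([0,1,0]);g=np.array([ox,oy,.003])
    def ring(z,r): return np.array([proj(im,p+M@(g+up*(z-h)+r*(e1*np.cos(k)+e2*np.sin(k)))) for k in t])*1.5625
    A=ring(.002,.021);B=ring(.012,.021);T=ring(.014,.019);top=ring(.07,.008)
    P=np.r_[A,B]
    return P[:,1].min(),P[:,1].max(),P[:,0].min(),P[:,0].max(),T[:,1].min(),T[:,1].max(),top[:,1].min()
print("up in tool",(M.T@[0,0,1]).round(3))
for th in(-40,-29,-18,0):
  for ox in(-.004,0,.004):
    for h in(.040,.05,.06): print(th,ox,h,np.round(sil(ox,h,th,0)))
E
```

```text
up in tool [-0.484  0.002 -0.875]
-40 -0.004 0.04 [350. 449. 350. 447. 352. 440. 332.]
-40 -0.004 0.05 [356. 452. 352. 445. 359. 443. 342.]
-40 -0.004 0.06 [363. 454. 354. 443. 365. 446. 351.]
-40 0 0.04 [341. 441. 349. 447. 344. 432. 320.]
-40 0 0.05 [348. 444. 351. 445. 351. 435. 331.]
-40 0 0.06 [355. 447. 353. 443. 358. 439. 341.]
-40 0.004 0.04 [333. 433. 349. 448. 335. 423. 309.]
-40 0.004 0.05 [340. 436. 351. 446. 343. 427. 320.]
-40 0.004 0.06 [347. 439. 353. 444. 350. 431. 330.]
-29 -0.004 0.04 [336. 433. 350. 447. 340. 428. 348.]
-29 -0.004 0.05 [339. 432. 352. 445. 343. 428. 352.]
-29 -0.004 0.06 [342. 431. 354. 443. 346. 427. 355.]
-29 0 0.04 [327. 425. 350. 447. 331. 420. 336.]
-29 0 0.05 [331. 424. 352. 445. 334. 420. 341.]
-29 0 0.06 [334. 424. 354. 443. 338. 419. 345.]
-29 0.004 0.04 [319. 416. 350. 447. 322. 412. 325.]
-29 0.004 0.05 [323. 416. 352. 445. 326. 412. 330.]
-29 0.004 0.06 [326. 416. 354. 443. 330. 412. 334.]
-18 -0.004 0.04 [323. 419. 350. 447. 328. 416. 366.]
-18 -0.004 0.05 [322. 415. 352. 444. 327. 411. 363.]
-18 -0.004 0.06 [322. 411. 354. 442. 327. 407. 360.]
-18 0 0.04 [314. 411. 350. 447. 319. 407. 354.]
-18 0 0.05 [314. 407. 352. 445. 319. 403. 352.]
-18 0 0.06 [314. 403. 354. 443. 319. 400. 350.]
-18 0.004 0.04 [305. 403. 350. 447. 310. 399. 342.]
-18 0.004 0.05 [306. 399. 352. 445. 310. 395. 341.]
-18 0.004 0.06 [306. 395. 354. 443. 310. 392. 339.]
0 -0.004 0.04 [298. 395. 350. 447. 311. 393. 397.]
0 -0.004 0.05 [292. 385. 352. 445. 304. 383. 383.]
0 -0.004 0.06 [287. 376. 354. 443. 298. 374. 371.]
0 0 0.04 [290. 387. 350. 447. 302. 385. 385.]
0 0 0.05 [284. 377. 352. 445. 295. 375. 372.]
0 0 0.06 [279. 369. 354. 443. 289. 366. 360.]
0 0.004 0.04 [281. 379. 349. 447. 292. 377. 374.]
0 0.004 0.05 [275. 370. 351. 445. 286. 367. 361.]
0 0.004 0.06 [271. 361. 353. 443. 281. 359. 350.]
```

View pics/w12.png

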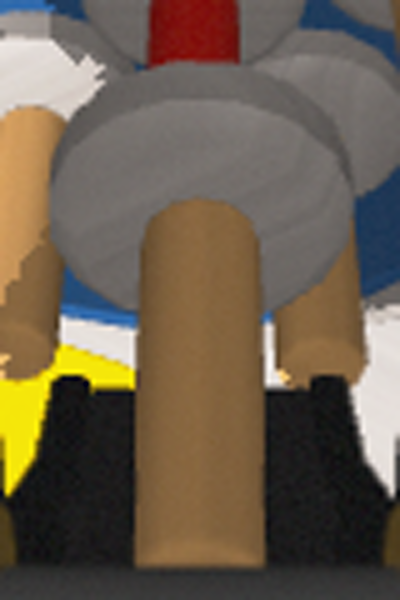

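```bash
python3 - <<'E'
from h import *
from scipy.optimize import least_squares
im=imaging.get_image("wrist");p,M,s=tool();t=np.linspace(0,2*np.pi,72)
def obs(x):
    ox,h,th=x;a=np.radians(th);up=np.array([-np.sin(a),0,-np.cos(a)])
    e1=np.cross([0,1,0],up);e2=np.array([0,1,0]);g=np.array([ox,0,.003])
    ring=lambda z,r:np.array([proj(im,p+M@(g+up*(z-h)+r*(e1*np.cos(k)+e2*np.sin(k)))) for k in t])*1.5625
    P=np.r_[ring(.002,.021),ring(.012,.021)];J=ring(.014,.008);T=ring(.07,.008)
    return np.array([P[:,1].min(),J[:,1].min(),T[:,1].min(),P[:,0].max()-P[:,0].min()])
r=least_squares(lambda x:(obs(x)-[253,297,405,94]),[0,.05,29],x_scale=[.004,.01,10]);print(r.x,r.fun.round(1))
ox,h,th=r.x
a=np.radians(th);up=np.array([-np.sin(a),0,-np.cos(a)]);u=M@up;b=p+M@(np.array([ox,0,.003])-up*h*1)
print("stamp up world",u.round(3),"underside centre",b.round(4))
E
```

```text
[-7.40256656e-03  5.63244697e-02  2.77098207e+01] [ 1.4 -1.5  0.1  0.5]
stamp up world [0.015 0.016 1.   ] underside centre [ 0.4665 -0.2097  0.0792]
```

```bash
python3 - <<'E'
from h import *
p,M,s=tool()
go(p+[.0213,.0161,0]);print("per 1cm down",(M.T@[0,0,-1]).round(3),"final TCP z",p[2]-.0742)
E
```

```text
shift cm [ 2.33  0.17 -1.29] tool-y yaw -49.2 turn z None tilt z [-0.365 -0.318 -0.875] pos [ 0.4734 -0.2036  0.1345] t 43.2 w 0.169
per 1cm down [ 0.484 -0.002  0.875] final TCP z 0.06033670005974935
```

```bash

python3 -m jog '[[[1.17,0.09,-0.65,0,0,0,1],[1.16,0.08,-0.64,0,0,0,1],[0,0,0,0,0,0,1],[0,0,0,0,0,0,1],[0.97,0,1.75,0,0,0,1],[0.97,0,1.75,0,0,0,1],[0.97,0,1.75,0,0,0,1],[0.34,0,0.61,0,0,0,1],[0,0,0,0,0,0,1],[0,0,0,0,0,0,1]]]'
python3 -m jog '[[[0.15,0,0.26,0,0,0,1],[0.1,0,0.18,0,0,0,1],[0.1,0,0.17,0,0,0,1],[0,0,0,0,0,0,1],[0,0,0,0,0,0,1],[0,0,0,0,0,0,1]]]'
python3 -c "
from h import *
p,M,s=tool();go([.4947,-.1875,.0603]);print(s['ft_force'])"
```

```text
time: 44.2
position: [0.4953, -0.1859, 0.0664]
tool_rot: [2.7, 1.009, -0.699]
ft_force: [-0.4, -0.3, -0.1]
grip_width: 0.118
time: 44.8
position: [0.4953, -0.1858, 0.0595]
tool_rot: [2.7, 1.009, -0.698]
ft_force: [1.5, 0.5, 0.3]
grip_width: 0.112
shift cm [-0.17  0.08  0.01] tool-y yaw -49.0 turn z None tilt z [-0.366 -0.318 -0.875] pos [ 0.4953 -0.1858  0.0595] t 44.8 w 0.112
[1.48343173 0.51677056 0.29879485]
```

The grip width fell to 0.112, so the handle has slipped towards the pad edge. One combined picture of the wrist and scene cameras should show how it stands.

```bash
cat >> h.py <<'E'
def duo(name,crop_s=(175,295,110,270),crop_w=(40,270,80,430)):
    w=imaging.get_image("wrist");sc=imaging.get_image("scene")
    a=w["frame"][crop_w[0]:crop_w[1],crop_w[2]:crop_w[3]];b=sc["frame"][crop_s[0]:crop_s[1],crop_s[2]:crop_s[3]]
    f=lambda x,h:cv2.resize(x,(int(x.shape[1]*h/x.shape[0]),h),interpolation=cv2.INTER_CUBIC)
    a=f(a,int(400*a.shape[0]/a.shape[1]));b=f(b,int(400*b.shape[0]/b.shape[1]))
    a=cv2.resize(a,(400,a.shape[0]));b=cv2.resize(b,(400,b.shape[0]));H=max(a.shape[0],b.shape[0])
    o=np.zeros((H,800,3),np.uint8);o[:a.shape[0],:400]=a;o[:b.shape[0],400:]=b;cv2.imwrite("pics/"+name,o[:,:,::-1]);return w,sc
E
python3 -c "
from h import *
duo('d1.png')"
```

```text
(no output)
```

View pics/d1.png

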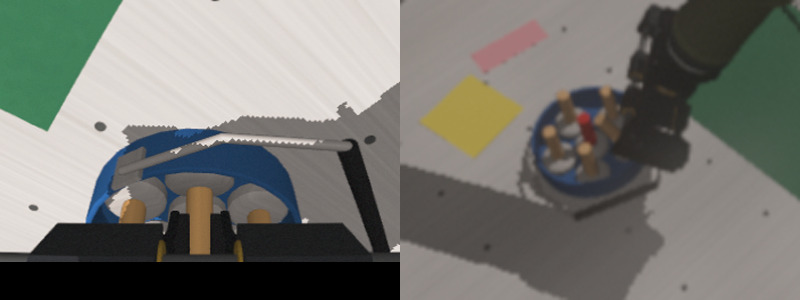

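```bash

python3 -m jog '[[[0,0,0,0,0,0,2.4],[0,0,0,0,0,0,2.8],[0,0,0,0,0,0,3],[0,0,0,0,0,0,3],[0,0,0,0,0,0,3]]]'
python3 -m jog '[[[0,0,-1.5,0,0,0,3],[0,0,-2.5,0,0,0,3],[0,0,-3,0,0,0,3],[0,0,-3,0,0,0,3],[0,0,-3,0,0,0,3],[0,0,0,0,7.25,0,4],[0,0,0,0,7.25,0,4.5],[0,0,0,0,7.25,0,4.5],[0,0,0,0,7.25,0,4.5],[0,0,0,0,0,0,4.5],[0,0,0,0,0,0,4.5]]]'
python3 -c "
from h import *
go([.452,-.2992,.17],-20.4)"
```

```text
time: 45.4
position: [0.4953, -0.1858, 0.0594]
tool_rot: [2.7, 1.009, -0.698]
ft_force: [0.1, 0.3, -0.6]
grip_width: 0.341
time: 46.5
position: [0.5427, -0.1452, 0.1741]
tool_rot: [2.942, 1.096, -0.002]
ft_force: [0.7, 0.5, -0.4]
grip_width: 0.517
shift cm [-16.93   5.71   0.46] tool-y yaw -49.1 turn z -28.72322678753271 tilt z [-0.001 -0.002 -1.   ] pos [ 0.5427 -0.1452  0.1741] t 46.5 w 0.517
```

```bash

python3 -m jog '[[[-4.23,1.43,0,0,0,0,4.5],[-4.23,1.43,0,0,0,0,4.5],[-4.23,1.43,0,0,0,0,4.5],[-4.24,1.42,0,0,0,-7.2,4.5],[0,0,0,0,0,-7.2,4.5],[0,0,0,0,0,-7.2,4.5],[0,0,0,0,0,-7.1,4.5],[0,0,0,0,0,0,4.5],[0,0,0,0,0,0,4.5],[0,0,0,0,0,0,4.5]]]'
python3 - <<'E'
from h import *
im=imaging.get_image("wrist");tinfit(im);p,M,s=tool();go([.452,-.2992,.17],-20.4);cv2.imwrite("last_w.png",im["frame"][:,:,::-1])
h=cv2.cvtColor(im["frame"],cv2.COLOR_RGB2HSV)
for nm,lo,hi in(("wood",(8,80,190),(24,255,255)),("red",(0,190,170),(5,255,255))):
    m=cv2.inRange(h,lo,hi);n,_,st,ce=cv2.connectedComponentsWithStats(m)
    for i in range(1,n):
        if st[i,4]>40 and ce[i][1]<220:
            X=onplane(im,[(ce[i][1]+.5)/384,(ce[i][0]+.5)/512],.073);d=(M.T@(X-np.r_[.4522,-.2185,.073]))[:2]
            print(nm,st[i].tolist(),X[:2].round(4),"r mm",round(1000*np.hypot(*d),1),"ang",round(np.degrees(np.arctan2(d[1],d[0]))))
for d in finder.spot_point("bail_bar","wrist")+[]: print(d["conf"],onplane(im,d["point"],.032).round(4))
E
```

```text
time: 47.5
position: [0.4534, -0.2975, 0.1731]
tool_rot: [-2.578, -1.795, 0.0]
ft_force: [0.7, -0.5, 0.0]
grip_width: 0.514
tin rim: enclosing 0.452 -0.2187 71.0 lsq [ 0.4521 -0.2188] 70.6
shift cm [-0.17 -0.06  0.31] tool-y yaw -20.3 turn z 0.0888958447896897 tilt z [-0.  0. -1.] pos [ 0.4531 -0.2978  0.1731] t 47.55 w 0.515
wood [179, 50, 18, 19, 246] [ 0.4418 -0.1759] r mm 43.8 ang -34
wood [263, 112, 17, 17, 228] [ 0.4881 -0.2447] r mm 44.5 ang 106
wood [163, 114, 16, 17, 214] [ 0.409  -0.2172] r mm 43.2 ang -109
wood [216, 149, 17, 17, 216] [ 0.4402 -0.2603] r mm 43.5 ang 176
red [213, 98, 17, 17, 235] [ 0.4536 -0.22  ] r mm 2.1 ang 118
0.96 [ 0.556  -0.2588  0.032 ]
```

```bash
python3 - <<'E'
from h import *
f=cv2.imread("last_w.png");h=cv2.cvtColor(f,cv2.COLOR_BGR2HSV)
im=imaging.get_image("wrist");p,M,s=tool()
e=np.r_[.4522,-.2185,.073]+M[:,0]*.0435*np.cos(np.radians(36))+M[:,1]*.0435*np.sin(np.radians(36))
print("expected top px",np.round(proj(im,e)),"base px",np.round(proj(im,e-[0,0,.056])))
for vlo in(60,120,150,170,190):
    m=cv2.inRange(h,(6,60,vlo),(26,255,255));m[:,:235]=0;m[:,300:]=0;m[105:]=0
    n,_,st,ce=cv2.connectedComponentsWithStats(m)
    print(vlo,[(st[i].tolist(),ce[i].round().tolist()) for i in range(1,n) if st[i,4]>30])
u,v=np.round(proj(im,e)).astype(int)
print(h[v-20:v+36:4,u-24:u+28:4,0]);print(h[v-20:v+36:4,u-24:u+28:4,2])
E
```

```text
expected top px [251.  59.] base px [252.  67.]
60 [([235, 58, 22, 37, 512], [244.0, 74.0])]
120 [([235, 58, 22, 37, 419], [243.0, 73.0])]
150 [([235, 58, 20, 37, 340], [242.0, 73.0])]
170 [([235, 59, 18, 32, 223], [241.0, 72.0])]
190 []
[[107 106 106 107 106 105 108 104 107 106 110  12  10]
 [108 107 106 106  12  14  15  14   6 104 106 106  13]
 [106 105 108  14  11   8  10  13  11  11 106 106 106]
 [105 107  14  14  14   9  12  10  16  13  10 110 105]
 [107   0  13  11   8  10  10   9  10  12  13 105 106]
 [106  14   8  11  11  16  16  11  10  10  14 120 104]
 [106  11  16  11  16  16  16  16  15  11  14  13 106]
 [106   9  13  16  16  16  17  15  11  11  16  15 107]
 [106 170  16  16  16  16  16  16   8  12  15 108 106]
 [106  16  16  16  16  16  16   0  11  10  13 106 107]
 [ 13  16  16  17  16  16   5  10   9  14 107 107 106]
 [ 16  16  16  16  16  16  12  18  11 106 104 106 106]
 [ 16  16  16  16  15 107 108 106 107 106 105 105 106]
 [ 14  17  16  16 109 106 106 107 106 107 106 107 106]]
[[ 81  83  83  85  81  50  43  46  65 143 152 184 193]
 [ 86  83  86  84 148 171 171 152  75  44 117 153 190]
 [ 83  81  86 156 158 157 161 164 169  98  43  98 149]
 [ 81  86 150 148 149 152 153 153 156 167  93  46 105]
 [124 133 150 154 152 155 154 153 153 151 151  62  45]
 [144 134 141 141 142 183 176 144 144 145 143  77  67]
 [146 132 137 135 183 191 167 141 136 136 136  97  81]
 [146 127 134 178 189 173 151 115 139 136 131  82  83]
 [144 101 172 188 176 153 122  74 131 129 124  70  81]
 [144 163 188 179 153 132  82  81 123 124 106  83 133]
 [149 186 185 182 135  95  82  81 121 107  80  79 143]
 [173 179 177 174 108  66  77  74  90  79  78  97 144]
 [169 171 165 177  92  82  80  79  81  80  82 144 142]
 [177 161 162 166  80  79  79  79  83  88 143 143 142]]
```

The stamp is still leaning. I fit its full pose (position and lean) numerically to its outline in the last image, rather than spending a picture.

```bash
cat > fit.py <<'E'
from h import *
from scipy.optimize import minimize
t=np.linspace(0,2*np.pi,40)
def fit(im,x0,win,free_z=False):
    """x: underside centre xy, z, lean vector (lx,ly world)."""
    h=cv2.cvtColor(im["frame"],cv2.COLOR_RGB2HSV);u0,u1,v0,v1=win
    W=cv2.inRange(h,(6,90,70),(26,255,255))>0;B=cv2.inRange(h,(0,0,60),(180,70,255))>0
    def rend(x):
        l=np.array([x[2],x[3]]);n=np.hypot(*l);up=np.array([l[0],l[1],np.sqrt(max(1e-6,1-n*n))])
        e1=np.cross([0,0,1.],up)if n>1e-6 else np.array([1.,0,0]);e1/=np.linalg.norm(e1);e2=np.cross(up,e1)
        z=x[4] if free_z else .003+.021*n
        c=np.array([x[0],x[1],z])
        ring=lambda q,r:np.array([proj(im,c+up*q+r*(e1*np.cos(k)+e2*np.sin(k))) for k in t])
        def fill(P):
            m=np.zeros((384,512),np.uint8);cv2.fillConvexPoly(m,cv2.convexHull(np.round(P*16).astype(np.int32)),255,cv2.LINE_8,4);return m>0
        Hd=fill(np.r_[ring(.014,.008),ring(.07,.008)]);Bs=fill(np.r_[ring(.002,.021),ring(.012,.021),ring(.014,.019)])&~Hd
        return Hd,Bs
    s=np.s_[v0:v1,u0:u1]
    def cost(x):
        if np.hypot(x[2],x[3])>.9:return 1e6
        Hd,Bs=rend(x)
        return ((Hd^W)[s].sum()+(Bs^B)[s].sum())
    best=None
    for k in range(3):
        d=np.diag([.004,.004,.12,.12]+([.006]if free_z else[]))*(1-.25*k)
        S=np.vstack([x0,x0+d]);r=minimize(cost,x0,method="Nelder-Mead",options=dict(initial_simplex=S,maxiter=250,xatol=1e-5,fatol=.5));x0=r.x
    return r.x,r.fun,rend(r.x)
E
python3 - <<'E'
from fit import *
im=imaging.get_image("wrist");p,M,s=tool()
x,f,(H,B)=fit(im,np.array([.489,-.19,-.4,-.25]),(228,282,36,97))
print(x.round(4),f,H.sum()+B.sum());l=M.T@np.array([x[2],x[3],0]);d=M.T@np.r_[x[:2]-[.4521,-.2187],0]
print("lean tool",l[:2].round(3),"angle",np.degrees(np.arcsin(np.hypot(*l[:2]))).round(1),"azim in tool",np.degrees(np.arctan2(l[1],l[0])).round(1),"underside rel tin tool mm",(d*1000).round(1))
up=np.r_[x[2:4],np.sqrt(1-x[2]**2-x[3]**2)];c=np.r_[x[:2],.003+.021*np.hypot(x[2],x[3])]
print("top",(c+up*.07).round(4),"pt at 50mm",(c+up*.05).round(4))
v=im["frame"].copy();v[H]=v[H]//2+[0,127,0];v[B]=v[B]//2+[127,0,127];cv2.imwrite("pics/fit1.png",cv2.resize(np.hstack([im["frame"][20:170,140:320],v[20:170,140:320]])[:,:,::-1],None,fx=2.2,fy=2.2))
E
```

```text
[ 0.4893 -0.19   -0.2883 -0.2414] 397.0 1919
lean tool [-0.327 -0.186] angle 22.1 azim in tool -150.3 underside rel tin tool mm [39.9 24.9 -0. ]
top [ 0.4691 -0.2069  0.0758] pt at 50mm [ 0.4749 -0.202   0.0572]
```

View pics/fit1.png

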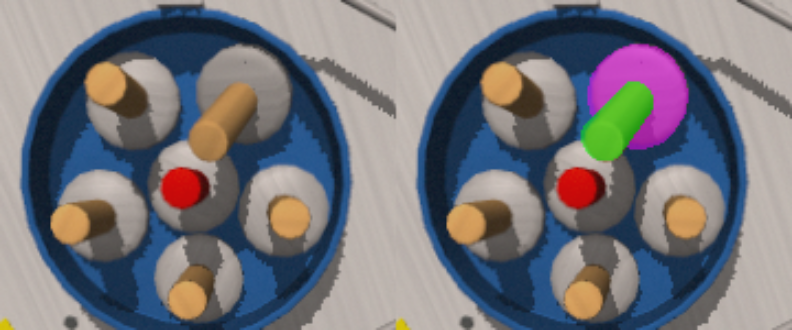

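The picture shows the stamp's base (245,93) riding up on the tin wall and rim at the upper right. There is free room between it and red (195,190). A free stamp would right itself, so I grip it, lift a little, bring it 5 mm inward and let go.

```bash
python3 - <<'E'
from h import *
go([.4727,-.2040,.12],-50.3)
E
```

```text
shift cm [ 9.56 -1.4   5.31] tool-y yaw -20.3 turn z 29.95439037500568 tilt z [-0. -0. -1.] pos [ 0.4526 -0.2984  0.1732] t 47.7 w 0.522
```

```bash

python3 -m jog '[[[3.2,-0.47,0,0,0,0,3.2],[3.2,-0.47,0,0,0,0,3.2],[3.16,-0.46,0,0,0,0,3.2],[0,0,1.3,0,0,7.5,3.2],[0,0,1.3,0,0,7.5,3.2],[0,0,1.3,0,0,7.5,3.2],[0,0,1.4,0,0,7.5,3.2],[0,0,0,0,0,0,3.2],[0,0,0,0,0,0,3.2],[0,0,0,0,0,0,3.2]]]'
python3 -m jog '[[[0,0,1.5,0,0,0,3.2],[0,0,1.5,0,0,0,3.2],[0,0,1.5,0,0,0,3.2],[0,0,1,0,0,0,3.2],[0,0,0.6,0,0,0,3.2],[0,0,0,0,0,0,3.2],[0,0,0,0,0,0,3.2]]]'
python3 -m jog '[[[0,0,0,0,0,0,1],[0,0,0,0,0,0,1],[0,0,0,0,0,0,1],[0,0,0,0,0,0,1],[0,0,0,0,0,0,1],[0,0,-0.6,0,0,0,1],[0,0,-0.6,0,0,0,1],[-0.3,0,0,0,0,0,1],[-0.25,0,0,0,0,0,1],[0,0,0,0,0,0,1]]]' 25
python3 -m jog '[[[0,0,0,0,0,0,1],[0,0,0.6,0,0,0,1],[0,0,0.6,0,0,0,1],[0,0,0,0,0,0,1],[0,0,0,0,0,0,1],[0,0,0,0,0,0,2.4],[0,0,0,0,0,0,3],[0,0,0,0,0,0,3],[0,0,0,0,0,0,3],[0,0,0,0,0,0,3],[0,0,0,0,0,0,3]]]'
python3 -m jog '[[[0,0,-1.5,0,0,0,3],[0,0,-3,0,0,0,3],[0,0,-3,0,0,0,3],[0,0,-3.5,0,0,0,3],[0,0,0,0,0,-7.5,4.5],[0,0,0,0,0,-7.5,4.5],[0,0,0,0,0,-7.5,4.5],[0,0,0,0,0,-7.5,4.5],[-3.2,0.47,0,0,0,0,4.5],[-3.2,0.47,0,0,0,0,4.5],[-3.16,0.46,0,0,0,0,4.5],[0,0,0,0,0,0,4.5]]]'
cat > tops.py <<'E'
from fit import *
im=imaging.get_image("wrist");tinfit(im);p,M,s=tool()
h=cv2.cvtColor(im["frame"],cv2.COLOR_RGB2HSV)
for nm,lo,hi in(("wood",(8,80,190),(24,255,255)),("red",(0,190,170),(5,255,255))):
    m=cv2.inRange(h,lo,hi);n,_,st,ce=cv2.connectedComponentsWithStats(m)
    for i in range(1,n):
        if st[i,4]>40 and ce[i][1]<220:
            X=onplane(im,[(ce[i][1]+.5)/384,(ce[i][0]+.5)/512],.073);d=(M.T@(X-np.r_[TIN,.073]))[:2]
            print(nm,st[i].tolist(),X[:2].round(4),"r mm",round(1000*np.hypot(*d),1),"ang",round(np.degrees(np.arctan2(d[1],d[0]))))
E
python3 -c "
from tops import *
import time
x,f,(H,B)=fit(im,np.array([.489,-.19,-.1,-.1]),(228,282,36,97));print(x.round(4),f)
go([.556,-.2588,.12],-20.4)
v=im['frame'].copy();cv2.imwrite('last_w.png',v[:,:,::-1])"
```

```text
time: 48.7
position: [0.4731, -0.2044, 0.121]
tool_rot: [2.953, 1.069, 0.001]
ft_force: [-0.4, -0.9, 0.6]
grip_width: 0.367
time: 49.4
position: [0.4728, -0.2041, 0.0593]
tool_rot: [2.955, 1.066, 0.001]
ft_force: [-0.1, 0.1, 0.5]
grip_width: 0.368
time: 50.4
position: [0.4677, -0.2081, 0.071]
tool_rot: [2.956, 1.065, -0.001]
ft_force: [-0.0, -0.8, -1.4]
grip_width: 0.167
time: 51.5
position: [0.4682, -0.2076, 0.059]
tool_rot: [-2.955, -1.066, 0.0]
ft_force: [0.8, 0.9, -0.3]
grip_width: 0.341
time: 52.7
position: [0.4462, -0.3077, 0.1699]
tool_rot: [2.584, 1.784, -0.002]
ft_force: [0.3, 0.4, -1.0]
grip_width: 0.516
tin rim: enclosing 0.4522 -0.2179 70.8 lsq [ 0.4523 -0.2181] 70.4
wood [243, 29, 18, 18, 249] [ 0.4885 -0.1904] r mm 46.3 ang 32
wood [180, 33, 18, 18, 241] [ 0.4419 -0.1751] r mm 44.5 ang -33
wood [266, 95, 18, 18, 231] [ 0.4883 -0.2438] r mm 44.5 ang 104
wood [164, 99, 17, 17, 217] [ 0.4093 -0.2165] r mm 42.4 ang -108
wood [219, 135, 17, 16, 213] [ 0.4403 -0.2595] r mm 42.5 ang 175
red [215, 82, 17, 18, 235] [ 0.4534 -0.2196] r mm 2.0 ang 104
[ 0.4883 -0.1901  0.0341  0.1179] 959.0
shift cm [8.1  8.56 4.99] tool-y yaw -20.6 turn z -0.1853452465293799 tilt z [ 0.001 -0.    -1.   ] pos [ 0.4474 -0.3045  0.1699] t 52.75 w 0.519
```

```bash
python3 - <<'E'
from fit import *
im=imaging.get_image("wrist");p,M,s=tool()
x,f,(H,B)=fit(im,np.array([.488,-.192,.01,.01]),(225,285,8,75));print("stamp1 fit",x.round(4),f)
for d in finder.spot_point("bail_bar","wrist"):
    X=onplane(im,d["point"],.032);print(d["conf"],X.round(4));
for d in finder.trace("bail_bar","wrist")[:1]:
    r=d["region"];ys,xs=np.nonzero(r);P=np.array([onplane(im,[(a+.5)/384,(b+.5)/512],.034)[:2] for a,b in zip(ys,xs)])
    print("trace",d["conf"],len(P),P.mean(0).round(4));pc=np.linalg.svd(P-P.mean(0),full_matrices=False)[2][0];print("bar dir yaw",np.degrees(np.arctan2(pc[1],pc[0])).round(1),(P-P.mean(0))@pc@np.ones(1) if 0 else np.ptp((P-P.mean(0))@pc).round(4))
go([.557,-.258,.10],-20.4)
E
```

```text
stamp1 fit [ 0.4885 -0.1902 -0.0067 -0.0128] 1105.0
0.86 [ 0.5573 -0.2568  0.032 ]
trace 0.73 2880 [ 0.5344 -0.2409]
bar dir yaw -105.2 0.1636
shift cm [7.75 8.66 6.99] tool-y yaw -20.2 turn z 0.16983931407825992 tilt z [ 0.001 -0.    -1.   ] pos [ 0.4489 -0.3008  0.1698] t 52.9 w 0.516
```

```bash

python3 -m jog '[[[2.6,2.88,0,0,0,0,3],[2.6,2.88,0,0,0,0,3],[2.6,2.87,0,0,0,0,3],[0,0,2.5,0,0,0,3],[0,0,2.5,0,0,0,3],[0,0,2,0,0,0,3],[0,0,0,0,0,0,3],[0,0,0,0,0,0,3],[0,0,0,0,0,0,3]]]'
python3 - <<'E'
from h import *
im=imaging.get_image("wrist");go([.557,-.2575,.040],-20.4)
for d in finder.spot_point("bail_bar","wrist"): print(d["conf"],onplane(im,d["point"],.032).round(4))
# dark bar pixels near the jaw line
g=im["frame"].max(2);cv2.imwrite("last_w.png",im["frame"][:,:,::-1])
for v in range(150,240,12): print(v,np.nonzero(g[v,200:310]<45)[0]+200 if (g[v,200:310]<45).any() else None)
print("expected col of bar at rows",[np.round(proj(im,np.r_[.557,-.2575,.037]+k*np.array([.3486,.937,0]))) for k in(0,.02,.04)])
E
```

```text
time: 53.8
position: [0.5574, -0.2587, 0.1009]
tool_rot: [2.576, 1.794, 0.002]
ft_force: [-0.7, -0.3, 0.3]
grip_width: 0.346
shift cm [ 0.13 -0.1   6.09] tool-y yaw -20.3 turn z 0.09395229798036553 tilt z [ 0.002 -0.001 -1.   ] pos [ 0.5573 -0.259   0.1009] t 53.85 w 0.341
0.68 [ 0.5527 -0.2599  0.032 ]
150 [242 243 244 245 246 247 248 249 250 251 252 253 254]
162 [242 243 244 245 246 247 248 249 250 251 252 253 254]
174 [242 243 244 245 246 247 248 249 250 251 252 253 254]
186 [242 243 244 245 246 247 248 249 250 251 252 253 254]
198 [203 242 243 244 245 246 247 248 249 250 251 252 253 254]
210 [243 244 245 246 247 248 249 250 251 252 253 254 255]
222 [243 244 245 246 247 248 249 250 251 252 253 254 255]
234 [209 210 211 212 213 214 215 216 217 218 219 220 221 222 223 224 225 226
 243 244 245 246 247 248 249 250 251 252 253 254 283 284 285 286 287 288
 289 290 291 292 293 294 295 296 297 298 299 300]
expected col of bar at rows [array([253., 203.]), array([253., 178.]), array([253., 152.])]
```

```bash

python3 -m jog '[[[0.15,-0.44,0,0,0,0,3],[0,0,2,0,0,0,3],[0,0,2,0,0,0,3],[0,0,1.3,0,0,0,3],[0,0,0.8,0,0,0,3],[0,0,0,0,0,0,3],[0,0,0,0,0,0,3]]]'
python3 -m jog '[[[0,0,0,0,0,0,0.6],[0,0,0,0,0,0,0.6],[0,0,0,0,0,0,0.6],[0,0,0,0,0,0,0.6],[0,0,0,0,0,0,0.6],[0,0,0,0,0,0,0.6]]]' 8
python3 -c "
from h import *
im=imaging.get_image('top');go([.5545,-.2563,.04],-20.4);print(ctrl.get_state()['ft_force'])
for d in finder.spot_point('tin','top')[:1]: print(d['conf'],onplane(im,d['point'],0).round(4))"
```

```text
time: 54.6
position: [0.5531, -0.2561, 0.0388]
tool_rot: [2.578, 1.794, 0.001]
ft_force: [-0.3, -0.8, -0.5]
grip_width: 0.343
time: 55.2
position: [0.5535, -0.2564, 0.0387]
tool_rot: [2.577, 1.794, 0.002]
ft_force: [2.2, -0.9, 1.8]
grip_width: 0.114
shift cm [ 0.04  0.09 -0.13] tool-y yaw -20.3 turn z 0.07242490191106299 tilt z [ 0.002 -0.001 -1.   ] pos [ 0.5535 -0.2564  0.0387] t 55.25 w 0.105
[ 1.87410844 -1.43767601  2.11912389]
0.56 [ 0.4445 -0.2224  0.    ]
```

```bash

python3 -m jog '[[[0,-0.047,-0.718,0,0,0,0.6],[0,-0.047,-0.718,0,0,0,0.6],[0,-0.14,-0.705,0,0,0,0.6],[0,-0.14,-0.705,0,0,0,0.6],[0,-0.23,-0.68,0,0,0,0.6],[0,-0.23,-0.68,0,0,0,0.6],[0,-0.318,-0.645,0,0,0,0.6],[0,-0.318,-0.645,0,0,0,0.6],[0,-0.4,-0.598,0,0,0,0.6],[0,-0.4,-0.598,0,0,0,0.6],[0,-0.475,-0.541,0,0,0,0.6],[0,-0.475,-0.541,0,0,0,0.6]]]'
python3 -c "
from h import *
im=imaging.get_image('wrist');tinfit(im);go([.5208,-.244,.1165],-20.4);print(ctrl.get_state()['ft_force'])"
```

```text
time: 56.5
position: [0.5232, -0.245, 0.1172]
tool_rot: [2.577, 1.793, 0.002]
ft_force: [0.2, 0.1, -0.2]
grip_width: 0.075
tin rim: enclosing 0.4598 -0.2176 71.6 lsq [ 0.4598 -0.2192] 70.4
shift cm [ 0.01 -0.23  0.15] tool-y yaw -20.3 turn z 0.08520462938631113 tilt z [ 0.002 -0.002 -1.   ] pos [ 0.523  -0.2449  0.118 ] t 56.55 w 0.07
[0.33613016 0.77423757 0.84793858]
```

The bar has slipped out of the jaws, since the width equals the commanded value. I triangulate where the bar is now.

```bash
cat >> h.py <<'E'
def tri(l,cams=("wrist","scene","top")):
    L=[]
    for c in cams:
        im=imaging.get_image(c)
        for d in finder.spot_point(l,c)[:1]:
            L.append((c,d["conf"],ray(im,d["point"])))
            print(l,c,round(d["conf"],2),(np.array(d["point"])*[384,512]).round())
    for i in range(len(L)):
        for j in range(i):
            (o1,d1),(o2,d2)=L[i][2],L[j][2];A=np.c_[d1,-d2];t=np.linalg.lstsq(A,o2-o1,rcond=None)[0]
            a=o1+t[0]*d1;b=o2+t[1]*d2;print(" ",L[i][0],L[j][0],((a+b)/2).round(4),"gap mm",round(1000*np.linalg.norm(a-b),1))
E
python3 -m jog '[[[0,0,-2,0,0,0,3],[0,0,-3,0,0,0,3],[-3,0,-3,0,0,0,3],[-3,0,0,0,0,0,3],[-3,0,0,0,0,0,3],[0,0,0,0,0,0,3],[0,0,0,0,0,0,3]]]'
python3 - <<'E'
from h import *
tri("bail_bar");tri("tin_floor")
im=imaging.get_image("wrist");tinfit(im);cv2.imwrite("last_w.png",im["frame"][:,:,::-1]);go([.55,-.25,.2])
E
```

```text
time: 57.25
position: [0.4912, -0.3298, 0.1961]
tool_rot: [2.58, 1.792, 0.001]
ft_force: [-0.1, -0.1, 0.4]
grip_width: 0.343
bail_bar wrist 0.75 [ 86. 263.]
bail_bar scene 0.58 [239. 193.]
bail_bar top 0.78 [196. 331.]
  scene wrist [ 0.5303 -0.2461  0.087 ] gap mm 5.0
  top wrist [ 0.5347 -0.2468  0.1144] gap mm 13.7
  top scene [ 0.5418 -0.2472  0.1047] gap mm 2.3
tin_floor scene 0.78 [233. 190.]
tin_floor top 0.63 [225. 321.]
  top scene [ 0.4624 -0.2234  0.0152] gap mm 14.7
tin rim: enclosing 0.4591 -0.221 70.9 lsq [ 0.459 -0.221] 70.6
shift cm [ 9.47  2.76 -0.41] tool-y yaw -20.3 turn z None tilt z [-0. -0. -1.] pos [ 0.4912 -0.3292  0.1959] t 57.9 w 0.348
```

```bash
cat >> h.py <<'E'
def bail_angle(T,yaw,cams=("wrist","scene","top"),zu=0):
    a=np.radians(yaw);ex=np.array([np.cos(a),np.sin(a),0]);th=np.radians(np.arange(0,181,.5))
    C=np.r_[T,.032+zu]+.11*(np.outer(np.cos(th),ex)+np.outer(np.sin(th),[0,0,1]))
    for c in cams:
        im=imaging.get_image(c)
        for d in finder.spot_point("bail_bar",c)[:1]:
            o,r=ray(im,d["point"]);D=np.linalg.norm(np.cross(C-o,r),axis=1);i=D.argmin();print(c,round(d["conf"],2),"theta",np.degrees(th[i]).round(1),"miss mm",round(D[i]*1000,1),C[i].round(4))
E
python3 - <<'E'
from h import *
bail_angle(np.array([.459,-.221]),-20.4)
E
```

```text
wrist 0.66 theta 47.5 miss mm 0.7 [ 0.5287 -0.2469  0.1131]
scene 0.44 theta 41.5 miss mm 0.8 [ 0.5362 -0.2497  0.1049]
top 0.72 theta 46.5 miss mm 5.5 [ 0.53   -0.2474  0.1118]
```

```bash
sed -i 's/^TIN=.*/TIN=np.array([.459,-.221])/' h.py; python3 - <<'E'
from tops import *
go([.530,-.2478,.160],-20.4)
E
```

```text
tin rim: enclosing 0.459 -0.2211 70.8 lsq [ 0.459  -0.2211] 70.6
wood [501, 0, 11, 18, 41] [ 0.7612 -0.254 ] r mm 304.0 ang 76
wood [196, 31, 16, 17, 215] [ 0.4953 -0.1936] r mm 45.5 ang 33
wood [139, 35, 16, 17, 205] [ 0.4486 -0.1782] r mm 44.0 ang -34
wood [218, 91, 16, 16, 203] [ 0.4948 -0.2469] r mm 44.1 ang 106
wood [126, 94, 15, 16, 183] [ 0.416  -0.2194] r mm 43.0 ang -108
wood [176, 127, 15, 16, 177] [ 0.447  -0.2624] r mm 43.1 ang 176
red [172, 79, 15, 16, 203] [ 0.4602 -0.2225] r mm 2.0 ang 120
shift cm [8.99 0.81 3.59] tool-y yaw -20.3 turn z 0.06884743767173518 tilt z [ 0. -0. -1.] pos [ 0.4912 -0.3293  0.1959] t 58.25 w 0.349
```

```bash

python3 -m jog '[[[3,0.27,0,0,0,0,3.6],[3,0.27,0,0,0,0,3.6],[3,0.27,0,0,0,0,3.6],[0,0,0,0,0,0,3.6],[0,0,2.5,0,0,0,3.6],[0,0,2.5,0,0,0,3.6],[0,0,1.8,0,0,0,3.6],[0,0,1.1,0,0,0,3.6],[0,0,0,0,0,0,2],[0,0,0,0,0,0,2],[0,0,0,0,0,0,2],[0,0,0,0,0,0,2]]]' 8
python3 -m jog '[[[0,-0.541,-0.475,0,0,0,2],[0,-0.541,-0.475,0,0,0,2],[0,-0.598,-0.4,0,0,0,2],[0,-0.598,-0.4,0,0,0,2],[0,-0.645,-0.318,0,0,0,2],[0,-0.645,-0.318,0,0,0,2],[0,-0.68,-0.23,0,0,0,2],[0,-0.68,-0.23,0,0,0,2],[0,-0.705,-0.14,0,0,0,2],[0,-0.705,-0.14,0,0,0,2],[0,0,0,0,0,0,2],[0,0,0,0,0,0,2]]]'
python3 - <<'E'
from h import *
go([.459,-.221,.147],-20.4);print(ctrl.get_state()["ft_force"])
bail_angle(np.array([.459,-.221]),-20.4,("scene","top"))
E
```

```text
time: 59.45
position: [0.5307, -0.248, 0.1179]
tool_rot: [2.577, 1.793, 0.001]
ft_force: [0.1, 0.3, -0.4]
grip_width: 0.239
time: 60.65
position: [0.4705, -0.2258, 0.1482]
tool_rot: [2.578, 1.794, -0.0]
ft_force: [-0.6, -0.3, -0.3]
grip_width: 0.232
shift cm [ 0.05 -1.25  0.12] tool-y yaw -20.3 turn z 0.05817848924249347 tilt z [ 0.    -0.001 -1.   ] pos [ 0.4705 -0.2258  0.1482] t 60.65 w 0.232
[-0.60642248 -0.34007048 -0.30841484]
scene 0.51 theta 42.5 miss mm 0.8 [ 0.535  -0.2493  0.1063]
top 0.6 theta 38.0 miss mm 1.9 [ 0.5402 -0.2512  0.0997]
```

```bash

python3 -m jog '[[[0,0,-3,0,0,0,5],[0,1.8,0,0,0,0,5],[0,1.8,0,0,0,0,5],[0,1.8,0,0,0,0,5],[0.05,1.77,0,0,0,0,5],[0,0,0,0,0,0,5],[0,0,2,0,0,0,5],[0,0,2.5,0,0,0,5],[0,0,1.7,0,0,0,5],[0,0,1,0,0,0,5],[0,0,0,0,0,0,5],[0,0,0,0,0,0,5]]]' 4
python3 -m jog '[[[0,0,0,0,0,0,0.6],[0,0,0,0,0,0,0.6],[0,0,0,0,0,0,0.6],[0,0,0,0,0,0,0.6],[0,0,0,0,0,0,0.6],[0,0,0,0,0,0,0.6],[0,0,0,0,0,0,0.6],[0,0,0,0,0,0,0.6]]]'
python3 - <<'E'
from h import *
go([.5378,-.2504,.105],-20.4)
E
```

```text
time: 62.05
position: [0.5383, -0.2501, 0.1068]
tool_rot: [2.578, 1.794, 0.001]
ft_force: [0.4, -0.8, 0.1]
grip_width: 0.572
time: 62.85
position: [0.5381, -0.2501, 0.1061]
tool_rot: [2.578, 1.794, 0.0]
ft_force: [0.2, -0.6, -0.3]
grip_width: 0.075
shift cm [-0.04 -0.02  0.11] tool-y yaw -20.3 turn z 0.07410910713598184 tilt z [ 0. -0. -1.] pos [ 0.5381 -0.2501  0.1061] t 62.85 w 0.075
```

The jaws closed on nothing, so the bar is lower than the network's points suggest. I back off and measure it from its own dark pixels; its known 100 mm length gives the height.

```bash

python3 -m jog '[[[0,0,-3,0,0,0,3],[0,0,-3,0,0,0,3],[-3,0,-3,0,0,0,3],[-3,-1,0,0,0,0,3],[-3,-1,0,0,0,0,3],[0,0,0,0,0,0,3],[0,0,0,0,0,0,3],[0,0,0,0,0,0,3]]]'
cat > bar.py <<'E'
from h import *
from scipy.optimize import least_squares
def bar(T,yaw,win=None):
    im=imaging.get_image("wrist")
    g=im["frame"].max(2);m=((g<48)*255).astype(np.uint8);m[225:]=0
    m=cv2.morphologyEx(m,cv2.MORPH_OPEN,np.ones((3,3),np.uint8))
    n,lab,st,ce=cv2.connectedComponentsWithStats(m);out=[]
    for i in range(1,n):
        if st[i,4]<150: continue
        ys,xs=np.nonzero(lab==i);P=np.c_[xs,ys].astype(float);c=P.mean(0);u=np.linalg.svd(P-c,full_matrices=False)[2][0];t=(P-c)@u
        e=np.array([c+u*t.min(),c+u*t.max()])+.5;L=np.ptp(t);w=st[i,4]/L
        print("blob",st[i].tolist(),"ends",e.round(1).tolist(),"len",L.round(1),"wid",w.round(1))
        if L>60 and 4<w<30: out.append(e)
    a=np.radians(yaw);ex=np.array([np.cos(a),np.sin(a),0]);ey=np.array([-ex[1],ex[0],0])
    for e in out:
        e=e[e[:,1].argsort()]
        def f(x):
            C=np.r_[T,0]+ex*x[0]+ey*x[2]+np.array([0,0,x[1]]);q=np.array([proj(im,C+ey*.05),proj(im,C-ey*.05)]);q=q[q[:,1].argsort()];return (q-e).ravel()
        r=least_squares(f,[.09,.08,0],x_scale=[.01]*3);print("bar along tin x",r.x[0].round(4),"z",r.x[1].round(4),"y",r.x[2].round(4),"R",np.hypot(r.x[0],r.x[1]-.032).round(4),"theta",np.degrees(np.arctan2(r.x[1]-.032,r.x[0])).round(1),"res px",r.fun.round(1))
    return im
E
python3 - <<'E'
from bar import *
im=bar(np.array([.459,-.221]),-20.4);tinfit(im);p,M,s=tool();print(p.round(4))
E
```

```text
time: 63.65
position: [0.4887, -0.3264, 0.1962]
tool_rot: [-2.577, -1.796, -0.001]
ft_force: [0.4, 0.7, 0.2]
grip_width: 0.349
blob [267, 16, 13, 134, 1544] ends [[274.2, 16.5], [273.2, 149.5]] len 133.1 wid 11.6
blob [148, 18, 72, 18, 480] ends [[218.7, 20.9], [147.8, 29.8]] len 71.4 wid 6.7
blob [125, 42, 19, 58, 533] ends [[139.0, 42.0], [126.9, 99.6]] len 58.9 wid 9.1
bar along tin x 0.0794 z 0.1079 y 0.0006 R 0.1098 theta 43.7 res px [ 0.5  0.  -0.6 -0. ]
bar along tin x -1.1064 z -5.2852 y 1.2112 R 5.4311 theta -101.8 res px [-35.5   1.2  35.6  -1.3]
tin rim: enclosing 0.4588 -0.2211 70.9 lsq [ 0.4589 -0.221 ] 70.6
[ 0.4889 -0.3261  0.1962]
```

```bash
cat >> bar.py <<'E'
def rows(B=None):
    im=imaging.get_image("wrist");g=im["frame"].max(2);cv2.imwrite("last_w.png",im["frame"][:,:,::-1])
    for v in range(20,260,20):
        d=np.diff(np.r_[0,(g[v]<48).astype(int),0]);s=np.nonzero(d==1)[0];e=np.nonzero(d==-1)[0];print(v,[(int(a),int(b)) for a,b in zip(s,e) if b-a>3 and 120<a<400])
    if B is not None: print("expect bar centre/ends",[np.round(proj(im,np.array(B)+k*np.array([.3486,.937,0]))) for k in(-.05,0,.05)])
E
python3 - <<'E'
from h import *
go([.5334,-.2487,.15],-20.4)
E
```

```text
shift cm [8.8  1.5  4.62] tool-y yaw -20.2 turn z 0.19999705431706616 tilt z [ 0.  0. -1.] pos [ 0.4889 -0.3261  0.1962] t 63.7 w 0.343
```

```bash

python3 -m jog '[[[2.95,0.5,0,0,0,0,5],[2.95,0.5,0,0,0,0,5],[2.9,0.5,0,0,0,0.2,5],[0,0,2.3,0,0,0,5],[0,0,2.3,0,0,0,5],[0,0,0,0,0,0,5],[0,0,0,0,0,0,5]]]' 8
python3 - <<'E'
from bar import *
go([.5334,-.2487,.11],-20.4);rows([.5334,-.2487,.108]);bar(np.array([.459,-.221]),-20.4)
E
```

```text
time: 64.4
position: [0.533, -0.2493, 0.1503]
tool_rot: [-2.58, -1.792, -0.0]
ft_force: [0.0, -0.8, -0.1]
grip_width: 0.574
shift cm [0.07 0.02 4.03] tool-y yaw -20.4 turn z -0.04634809123452044 tilt z [-0.     0.001 -1.   ] pos [ 0.533  -0.2493  0.1503] t 64.4 w 0.574
20 []
40 []
60 []
80 []
100 []
120 [(134, 140)]
140 []
160 [(247, 261)]
180 [(248, 261)]
200 [(248, 262)]
220 [(248, 262)]
240 [(185, 210), (249, 262), (300, 323), (353, 448)]
expect bar centre/ends [array([255., 276.]), array([255., 213.]), array([255., 142.])]
blob [99, 122, 34, 69, 599] ends [[101.5, 188.7], [122.7, 119.5]] len 72.3 wid 8.3
blob [246, 141, 15, 84, 1186] ends [[252.7, 141.4], [254.0, 224.6]] len 83.2 wid 14.3
bar along tin x -0.1332 z -0.147 y 0.0002 R 0.2231 theta -126.6 res px [-14.    1.5  14.7  -1.8]
bar along tin x 0.0788 z -0.0379 y -0.018 R 0.1054 theta -41.6 res px [ 0.5 -0.  -0.6  0. ]
```

```bash

python3 -m jog '[[[0,0,1.5,0,0,0,5],[0,0,1.2,0,0,0,5],[0,0,0.8,0,0,0,5],[0,0,0,0,0,0,3],[0,0,0,0,0,0,3],[0,0,0,0,0,0,3],[0,0,0,0,0,0,3]]]' 15
python3 - <<'E'
from bar import *
go([.5334,-.2487,.115],-20.4);rows([.5334,-.2487,.108])
E
for i in 1 2 3; do python3 -m jog '[[[0,0,0,0,0,0,0.6],[0,0,0,0,0,0,0.6]]]'; done
python3 - <<'E'
from bar import *
rows([.5334,-.2487,.108])
E
```

```text
time: 65.2
position: [0.533, -0.2503, 0.1157]
tool_rot: [2.581, 1.79, 0.001]
ft_force: [-0.2, -0.1, 0.6]
grip_width: 0.366
shift cm [ 0.17 -0.02  0.07] tool-y yaw -20.5 turn z -0.12826665855776298 tilt z [ 0.001 -0.001 -1.   ] pos [ 0.533  -0.2503  0.1157] t 65.2 w 0.366
20 []
40 []
60 []
80 []
100 []
120 []
140 []
160 [(245, 261)]
180 [(243, 262)]
200 [(245, 262)]
220 [(245, 262)]
240 [(205, 226), (246, 262), (284, 305), (324, 419)]
expect bar centre/ends [array([254., 302.]), array([254., 231.]), array([254., 148.])]
time: 65.45
position: [0.5327, -0.2503, 0.1154]
tool_rot: [2.581, 1.79, 0.0]
ft_force: [0.3, -0.7, -0.5]
grip_width: 0.236
time: 65.65
position: [0.5326, -0.2502, 0.1151]
tool_rot: [2.582, 1.79, -0.0]
ft_force: [0.2, 0.1, -0.3]
grip_width: 0.103
time: 65.85
position: [0.5326, -0.2502, 0.1151]
tool_rot: [2.582, 1.79, -0.0]
ft_force: [0.9, -0.2, 0.1]
grip_width: 0.072
20 []
40 []
60 []
80 []
100 []
120 []
140 []
160 [(245, 262)]
180 [(243, 262)]
200 [(246, 263)]
220 [(246, 263)]
240 [(132, 228), (230, 279), (282, 377)]
expect bar centre/ends [array([255., 303.]), array([255., 232.]), array([254., 148.])]
```

```bash

python3 -m jog '[[[0,-0.4,-0.4,0,0,0,0.6],[0,-0.4,-0.35,0,0,0,0.6],[0,0,0,0,0,0,0.6],[0,0,0,0,0,0,0.6],[0,0,0,0,0,0,0.6]]]'
python3 - <<'E'
from bar import *
go([.5334,-.2487,.115],-20.4);print(ctrl.get_state()["ft_force"]);rows([.5334,-.2487,.108])
E
```

```text
time: 66.4
position: [0.5251, -0.2475, 0.1227]
tool_rot: [2.582, 1.79, -0.0]
ft_force: [0.6, 0.7, 0.4]
grip_width: 0.071
shift cm [0.18 0.82 0.77] tool-y yaw -20.5 turn z -0.13665132501586186 tilt z [ 0. -0. -1.] pos [ 0.5251 -0.2475  0.1227] t 66.4 w 0.071
[0.60643924 0.70161907 0.35789925]
20 []
40 []
60 []
80 []
100 []
120 [(132, 139)]
140 []
160 [(259, 275)]
180 [(259, 275)]
200 [(260, 276)]
220 [(260, 275)]
240 [(133, 249), (260, 279), (281, 376)]
expect bar centre/ends [array([267., 296.]), array([267., 227.]), array([268., 146.])]
```

```bash
python3 - <<'E'
from bar import *
im=imaging.get_image("wrist");p,M,s=tool();g=im["frame"].max(2)
for z in(-.02,-.01,0,.01,.022): print(z,[np.round(proj(im,p+M@np.array([x,0,z])),1) for x in(.0095,0,-.0095)])
for v in range(218,262,3):
    d=np.diff(np.r_[0,(g[v,200:320]<60).astype(int),0]);s1=np.nonzero(d==1)[0]+200;e=np.nonzero(d==-1)[0]+200;print(v,list(zip(s1.tolist(),e.tolist())))
# bar top end row
col=g[120:230,267];print("bar rows dark from",120+np.nonzero(col<60)[0][:3])
sc=imaging.get_image("scene");print(finder.spot_point("bail_bar","scene")[:2],[np.round(proj(sc,X)) for X in([.5334,-.2487,.108],[.5334+.0174,-.2487+.0469,.108],[.5334-.0174,-.2487-.0469,.108])])
q=cv2.cvtColor(sc["frame"],cv2.COLOR_RGB2GRAY);u,v=np.round(proj(sc,[.5334,-.2487,.108])).astype(int);print(u,v);print(q[v-14:v+30:2,u-26:u+28:2])
E
```

```text
-0.02 [array([254.3, 238.5]), array([254.3, 255.3]), array([254.3, 271.4])]
-0.01 [array([254.3, 230.8]), array([254.3, 246.8]), array([254.3, 262.2])]
0 [array([254.3, 223.9]), array([254.3, 239.2]), array([254.3, 254. ])]
0.01 [array([254.3, 217.7]), array([254.3, 232.3]), array([254.3, 246.5])]
0.022 [array([254.3, 211. ]), array([254.3, 224.9]), array([254.3, 238.4])]
218 [(260, 275)]
221 [(260, 275)]
224 [(236, 237), (260, 275)]
227 [(233, 241), (260, 277)]
230 [(231, 249), (260, 277)]
233 [(227, 249), (260, 278)]
236 [(200, 213), (214, 216), (217, 218), (220, 221), (222, 223), (224, 249), (260, 278)]
239 [(200, 249), (260, 279), (281, 320)]
242 [(200, 249), (260, 280), (281, 320)]
245 [(200, 249), (260, 320)]
248 [(200, 249), (260, 320)]
251 [(200, 227), (230, 249), (259, 280), (283, 320)]
254 [(200, 226), (230, 249), (259, 279), (284, 320)]
257 [(200, 226), (230, 249), (260, 279), (284, 320)]
260 [(200, 225), (230, 249), (259, 280), (285, 320)]
bar rows dark from [146 147 148]
[] [array([191., 237.]), array([208., 231.]), array([173., 244.])]
191 237
[[123  61  39  38  38  40 
[... 1760 characters left out ...]
 131 130 131 131 130]
 [120  81  75  76  76  76  71  63  59  57  57  64  65  77 108 104 118 132
  132 131 131 131 131 131 131 130 131]
 [131 128 108  83  79  77  77  77  77  78  83  96 113 130 118 106 132 132
  132 131 131 131 132 130 130 131 131]
 [131 131 132 131 122 109 110 109 110 112 130 132 131 113 100 131 132 132
  131 131 131 132 131 130 131 131 133]
 [120 132 132 131 130 132 132 133 133 132 130 113  88  87 120 133 132 132
  131 131 132 130 131 131 132 133 132]
 [ 96 130 131 122 109 132 133 131 125 104  85  87  98 120 132 132 132 131
  132 132 130 131 131 133 134 133 132]
 [ 77 111 101  81 107 131 114  88  84  96 111 131 132 133 131 131 132 131
  123 131 131 131 133 134 133 133 133]]
```

The bar does not respond to the pinch. A sturdier way is to sweep the closed fingers in from outside and push the bar up to vertical.

```bash

python3 -m jog '[[[0,0,-3.5,0,0,0,0.6],[0,0,-3.5,0,0,0,0.6],[0,3,0,0,0,0,0.6],[0,2.9,0,0,0,0,0.6],[0,0,0,0,0,0,0.6],[0,0,3,0,0,0,0.6],[0,0,3,0,0,0,0.6],[0,0,2.5,0,0,0,0.6],[0,0,0.8,0,0,0,0.6],[0,0,0,0,0,0,0.6],[0,0,0,0,0,0,0.6]]]'
python3 -m jog '[[[0,-1,0,0,0,0,0.6],[0,-1,0,0,0,0,0.6],[0,-1,0,0,0,0,0.6],[0,-1,0,0,0,0,0.6],[0,0,0,0,0,0,0.6],[0,0,0,0,0,0,0.6]]]'
python3 - <<'E'
from bar import *
go([.53,-.25,.1],-20.4);print(ctrl.get_state()["ft_force"]);rows()
E
```

```text
time: 67.7
position: [0.581, -0.2682, 0.1009]
tool_rot: [2.581, 1.789, 0.001]
ft_force: [-0.9, -1.3, 0.9]
grip_width: 0.07
time: 68.3
position: [0.5448, -0.2549, 0.1017]
tool_rot: [2.578, 1.787, 0.004]
ft_force: [5.1, -1.9, 5.9]
grip_width: 0.071
shift cm [-0.05 -1.56  0.16] tool-y yaw -20.5 turn z -0.14662745385379594 tilt z [ 0.005 -0.003 -1.   ] pos [ 0.5448 -0.2549  0.1017] t 68.3 w 0.071
[ 5.11210381 -1.94952545  5.85625586]
20 []
40 []
60 []
80 []
100 []
120 []
140 []
160 [(212, 231)]
180 [(213, 232)]
200 [(214, 233)]
220 [(215, 233)]
240 [(134, 250), (261, 279), (281, 376)]
```

Contact at last: 8 N, with the bar against the finger's back at column 224. High friction makes a level push jam, so I carry on along the bail's own arc.

```bash

python3 -m jog '[[[0,-0.4,-0.5,0,0,0,0.6],[0,-0.541,-0.475,0,0,0,0.6],[0,-0.598,-0.4,0,0,0,0.6],[0,-0.598,-0.4,0,0,0,0.6],[0,0,0,0,0,0,0.6],[0,0,0,0,0,0,0.6]]]'
python3 - <<'E'
from bar import *
go([.53,-.25,.1],-20.4);print(ctrl.get_state()["ft_force"]);rows();tinfit(imaging.get_image("wrist"));bail_angle(np.array([.459,-.221]),-20.4,("wrist","scene","top"))
E
```

```text
time: 68.95
position: [0.5222, -0.2465, 0.1173]
tool_rot: [-2.581, -1.789, 0.001]
ft_force: [0.8, -0.6, 0.7]
grip_width: 0.068
shift cm [-0.05  0.85  1.73] tool-y yaw -20.5 turn z -0.14185569592234515 tilt z [-0.001 -0.    -1.   ] pos [ 0.5222 -0.2465  0.1173] t 68.95 w 0.068
[ 0.7898843  -0.62640705  0.70690952]
20 []
40 []
60 []
80 []
100 []
120 [(134, 138)]
140 []
160 [(211, 230)]
180 [(212, 231)]
200 [(213, 231)]
220 [(214, 232)]
240 [(133, 249), (261, 279), (281, 376)]
tin rim: enclosing 0.4432 -0.1894 62.3 lsq [ 0.4499 -0.2026] 55.5
wrist 0.89 theta 63.0 miss mm 0.3 [ 0.5058 -0.2384  0.13  ]
top 0.58 theta 57.0 miss mm 7.8 [ 0.5152 -0.2419  0.1243]
```

```bash

python3 -m jog '[[[0,-0.59,-0.25,0,0,0,0.6],[0,-0.59,-0.25,0,0,0,0.6],[0,-0.61,-0.18,0,0,0,0.6],[0,-0.62,-0.18,0,0,0,0.6],[0,-0.62,-0.11,0,0,0,0.6],[0,-0.63,-0.11,0,0,0,0.6],[0,-0.5,-0.04,0,0,0,0.6],[0,0,0,0,0,0,0.6],[0,0,0,0,0,0,0.6]]]'
python3 - <<'E'
from bar import *
go([.459+.019*.937,-.221-.019*.3486,.129],-20.4);print(ctrl.get_state()["ft_force"]);rows()
bail_angle(np.array([.459,-.221]),-20.4,("wrist","scene","top"));tri("tin_floor",("scene","top"))
E
```

```text
time: 70.25
position: [0.4834, -0.232, 0.1283]
tool_rot: [-2.581, -1.789, 0.001]
ft_force: [0.2, -0.3, -0.1]
grip_width: 0.068
shift cm [ 0.17 -0.77 -0.07] tool-y yaw -20.5 turn z -0.14300397150466893 tilt z [-0.001  0.    -1.   ] pos [ 0.4834 -0.232   0.1283] t 70.25 w 0.068
[ 0.1766931  -0.33875449 -0.07656168]
20 []
40 []
60 []
80 []
100 []
120 []
140 [(159, 165)]
160 [(148, 157), (208, 228)]
180 [(146, 154), (209, 228)]
200 [(210, 230)]
220 [(212, 230)]
240 [(134, 249), (261, 279), (281, 376)]
wrist 0.75 theta 84.0 miss mm 1.1 [ 0.4698 -0.225   0.1414]
top 0.43 theta 82.5 miss mm 5.5 [ 0.4725 -0.226   0.1411]
tin_floor scene 0.61 [234. 186.]
tin_floor top 0.69 [225. 320.]
  top scene [ 0.4589 -0.2275  0.012 ] gap mm 2.6
```

```bash

python3 -m jog '[[[0,1.2,0,0,0,0,0.6],[0,1.2,-1,0,0,0,0.6],[0,0,-4,0,0,0,2],[0,0,-4,0,0,0,3],[-4,-0.8,-2,0,0,0,3],[-4,-0.8,0,0,0,0,3],[-4,-0.8,0,0,0,0,3],[-1,0,0,0,0,0,3],[0,0,0,0,0,0,3],[0,0,0,0,0,0,3],[0,0,0,0,0,0,3]]]'
python3 - <<'E'
from bar import *
im=bar(np.array([.459,-.221]),-20.4);tinfit(im);go([.459,-.221,.2],-20.4);cv2.imwrite("last_w.png",im["frame"][:,:,::-1])
for d in finder.spot_point("bail_bar","wrist"): print(d["conf"],np.array(d["point"])*[384,512])
E
python3 tops.py
```

```text
time: 71.9
position: [0.4398, -0.3515, 0.2387]
tool_rot: [-2.578, -1.795, -0.001]
ft_force: [-0.6, -0.1, -0.7]
grip_width: 0.342
blob [224, 0, 15, 98, 1163] ends [[230.3, 0.4], [232.7, 97.6]] len 97.3 wid 12.0
blob [257, 0, 31, 42, 220] ends [[261.0, -1.9], [289.7, 40.0]] len 50.8 wid 4.3
blob [168, 3, 23, 68, 478] ends [[166.6, 68.8], [185.9, 2.2]] len 69.4 wid 6.9
bar along tin x 0.0029 z 0.0427 y 0.0017 R 0.011 theta 75.0 res px [ 0.6 -0.  -0.6  0. ]
bar along tin x -0.097 z -0.1363 y 0.0506 R 0.1942 theta -119.9 res px [-10.8   0.4  11.2  -0.5]
tin rim: enclosing 0.4339 -0.22 66.2 lsq [ 0.4425 -0.221 ] 59.7
shift cm [12.93 -2.73  3.87] tool-y yaw -20.3 turn z 0.07434730022370672 tilt z [ 0.  0. -1.] pos [ 0.4397 -0.3517  0.2387] t 71.95 w 0.343
0.72 [ 34.7136 230.2976]
tin rim: enclosing 0.4333 -0.2199 65.9 lsq [ 0.4439 -0.2203] 60.0
wood [192, 0, 14, 14, 148] [ 0.4473 -0.1776] r mm 45.0 ang -35
wood [243, 0, 14, 12, 137] [ 0.4938 -0.1937] r mm 44.3 ang 31
wood [261, 52, 14, 14, 146] [ 0.4933 -0.2464] r mm 42.7 ang 106
wood [178, 54, 13, 14, 137] [ 0.4146 -0.2189] r mm 44.4 ang -108
red [219, 41, 6, 13, 46] [ 0.4548 -0.2203] r mm 4.3 ang -101
```

```bash
python3 - <<'E'
from bar import *
im=imaging.get_image("wrist");T=np.array([.4576,-.2205]);a=np.radians(-20.4);ex=np.array([np.cos(a),np.sin(a)]);ey=np.array([-ex[1],ex[0]])
for q in((232.7,97.6),(231.7,60),(230.8,20)):
    for z in(.141,): 
        X=onplane(im,[q[1]/384,q[0]/512],z)[:2]-T;print(q,z,"along x",(X@ex).round(4),"y",(X@ey).round(4))
go(np.r_[T,.19],-20.4)
E
```

```text
(232.7, 97.6) 0.141 along x 0.0113 y -0.0502
(231.7, 60) 0.141 along x 0.011 y -0.0212
(230.8, 20) 0.141 along x 0.0107 y 0.0086
shift cm [13.03 -2.87  4.87] tool-y yaw -20.4 turn z -0.00932696605258343 tilt z [ 0. -0. -1.] pos [ 0.4391 -0.3526  0.2387] t 72.1 w 0.342
```

```bash

python3 -m jog '[[[3.3,-0.44,0,0,0,0,4],[3.3,-0.44,0,0,0,0,4],[3.3,-0.44,0,0,0,0,4],[3.13,-0.45,0,0,0,0,4],[0,0,3,0,0,0,4],[0,0,3,0,0,0,4],[0,0,2.5,0,0,0,4],[0,0,1.5,0,0,0,4],[0,0,1,0,0,0,4],[0,0,0,0,0,0,4],[0,0,0,0,0,0,4]]]' 8
python3 -c "
from bar import *
go([.4679,-.2243,.129],-20.4);print(ctrl.get_state()['ft_force']);rows()"
python3 -m jog '[[[0,0,0,0,0,0,0.3],[0,0,0,0,0,0,0.3],[0,0,0,0,0,0,0.3],[0,0,0,0,0,0,0.3],[0,0,0,0,0,0,0.3],[0,0,0,0,0,0,0.3]]]'
python3 -m jog '[[[0,0,0,0,0,0,0.3],[0,0,0,0,0,0,0.3],[0,0,0,0,0,0,0.3],[0,0,0,0,0,0,0.3]]]'
python3 -c "
from bar import *
go([.4679,-.2243,.129],-20.4);print(ctrl.get_state()['ft_force']);rows()"
```

```text
time: 73.2
position: [0.4682, -0.2257, 0.1294]
tool_rot: [2.581, 1.79, 0.001]
ft_force: [-0.3, -0.5, 0.6]
grip_width: 0.461
shift cm [ 0.12 -0.07  0.04] tool-y yaw -20.5 turn z -0.12347767686705424 tilt z [ 0.001 -0.001 -1.   ] pos [ 0.4682 -0.2257  0.1294] t 73.2 w 0.461
[-0.3348481  -0.46673814  0.58469811]
20 []
40 []
60 []
80 []
100 []
120 []
140 []
160 [(242, 261)]
180 [(242, 261)]
200 [(243, 261)]
220 [(243, 261)]
240 [(196, 219), (243, 261), (291, 313), (337, 432)]
time: 73.85
position: [0.4675, -0.2255, 0.1287]
tool_rot: [2.582, 1.79, -0.0]
ft_force: [-0.1, 0.1, 0.4]
grip_width: 0.108
time: 74.25
position: [0.4675, -0.2256, 0.1286]
tool_rot: [2.582, 1.79, -0.0]
ft_force: [-0.4, -0.6, 0.8]
grip_width: 0.11
shift cm [ 0.13 -0.01 -0.04] tool-y yaw -20.5 turn z -0.12804340998461328 tilt z [-0. -0. -1.] pos [ 0.4675 -0.2256  0.1286] t 74.25 w 0.11
[-0.44140362 -0.5526206   0.8313988 ]
20 []
40 []
60 []
80 []
100 []
120 []
140 []
160 [(244, 263)]
180 [(164, 172), (245, 264)]
200 [(245, 264)]
220 [(245, 264)]
240 [(128, 223), (227, 283), (287, 382)]
```

The jaws now hold the bar: 0.11 wide against a command of 0.3 cm. I bring the bail the last 6° to vertical with the tin still standing, then check.

```bash

python3 -m jog '[[[0,-0.3,-0.03,0,0,0,0.3],[0,-0.3,-0.02,0,0,0,0.3],[0,-0.3,-0.01,0,0,0,0.3],[0,-0.2,0,0,0,0,0.3],[0,0,0,0,0,0,0.3],[0,0,0,0,0,0,0.3]]]'
python3 - <<'E'
from tops import *
go([.4576,-.2205,.13],-20.4);print(s["ft_force"],s["grip_width"])
sc=imaging.get_image("scene")
print([ (d["conf"],onplane(sc,d["point"],0).round(4)) for d in finder.spot_point("tin","scene")])
tp=imaging.get_image("top");print([ (d["conf"],onplane(tp,d["point"],0).round(4)) for d in finder.spot_point("tin","top")])
for nm,im in(("scene",sc),("top",tp)): print(nm);tinfit(im)
E
```

```text
time: 74.9
position: [0.4569, -0.2217, 0.1294]
tool_rot: [-2.582, -1.79, 0.001]
ft_force: [-0.7, 0.2, 2.6]
grip_width: 0.109
tin rim: enclosing 0.4395 -0.2024 62.0 lsq [ 0.4411 -0.2048] 53.0
wood [278, 145, 20, 20, 310] [ 0.4936 -0.1928] r mm 44.6 ang 30
wood [209, 147, 21, 20, 310] [ 0.447  -0.1773] r mm 45.3 ang -36
wood [301, 212, 19, 17, 253] [ 0.4932 -0.2462] r mm 42.5 ang 106
shift cm [ 0.13  0.01 -0.06] tool-y yaw -20.5 turn z -0.1305390631057577 tilt z [-0. -0. -1.] pos [ 0.457  -0.2217  0.1294] t 74.95 w 0.109
[-0.21541701 -0.70349728  3.18488351] 0.10914884046833395
[]
[(0.62, array([ 0.456, -0.223,  0.   ]))]
scene
tin rim: enclosing 0.222 1.4469 129.0 lsq [0.2157 1.4472] 113.5
top
tin rim: enclosing 0.419 -0.1821 24.3 lsq [ 0.4195 -0.1827] 21.8
```

```bash

python3 -m jog '[[[0,0,0,0,0,0,0.3],[0,0,0,0,0,0,0.3],[0,0,0,0,0,0,0.3],[0,0,-0.3,0,0,0,0.3],[0,0,-0.4,0,0,0,0.3],[0,0,-0.5,0,0,0,0.3],[0,0,-0.3,0,0,0,0.3],[0,0,0,0,0,0,0.3],[0,0,0,0,0,0,0.3],[0,0,0,0,0,0,0.3]]]' 50
python3 - <<'E'
from tops import *
go([.4576,-.2205,.22],-20.4);print(s["ft_force"],s["torque"],s["grip_width"])
E
```

```text
time: 76.15
position: [0.457, -0.2216, 0.144]
tool_rot: [-2.581, -1.79, 0.0]
ft_force: [-0.8, -0.6, -5.1]
grip_width: 0.093
tin rim: enclosing 0.4329 -0.2022 65.5 lsq [ 0.4363 -0.2083] 57.2
wood [276, 145, 20, 20, 312] [ 0.4926 -0.195 ] r mm 42.5 ang 32
wood [207, 147, 20, 20, 311] [ 0.4431 -0.1784] r mm 45.5 ang -41
wood [299, 212, 18, 17, 252] [ 0.4919 -0.2517] r mm 44.9 ang 112
shift cm [ 0.12  0.02 -7.6 ] tool-y yaw -20.5 turn z -0.12938242853812199 tilt z [-0.  0. -1.] pos [ 0.457  -0.2216  0.144 ] t 76.2 w 0.092
[ 0.84962294 -0.1259334  -5.69063807] [-0.01019317 -0.05621573  0.03635756] 0.09179417134775718
```

The tin is lifted (5.6 N, matching its weight) and level. I raise it further and take a close look at the rack from here.

```bash

python3 -m jog '[[[0,0,-0.5,0,0,0,0.3],[0,0,-1,0,0,0,0.3],[0,0,-1.2,0,0,0,0.3],[0,0,-1.3,0,0,0,0.3],[0,0,-1.3,0,0,0,0.3],[0,0,-1.2,0,0,0,0.3],[0,0,-0.7,0,0,0,0.3],[0,0,-0.4,0,0,0,0.3]]]'
python3 -m jog '[[[0.5,0,0,0,0,0,0.3],[1,0,0,0,0,0,0.3],[1.5,0,0,0,0,0,0.3],[2,0,0,0,0,0,0.3],[2.2,0,0,0,0,0,0.3],[2.2,0,0,0,0,0,0.3],[2.2,0,0,0,0,0,0.3],[2.2,0,0,0,0,0,0.3],[2.2,0,0,0,0,-2,0.3],[2.2,0,0,0,0,-2,0.3],[2.2,0,0,0,0,-2.5,0.3]]]'
python3 -m jog '[[[2,0,0,0,0,0,0.3],[1.5,0,0,0,0,0,0.3],[1,0,0,0,0,0,0.3],[0.5,0,0,0,0,0,0.3],[0,0,0,0,0,0,0.3],[0,0,0,0,0,0,0.3],[0,0,0,0,0,0,0.3]]]'
python3 - <<'E'
from h import *
p,M,s=tool();print(p.round(4),s["ft_force"].round(1),s["grip_width"])
tri("rack_seat",("wrist","scene","top"))
im=imaging.get_image("wrist")
for d in finder.spot_point("rack_seat","wrist"): print("wrist",d["conf"],onplane(im,d["point"],.201).round(4))
h=cv2.cvtColor(im["frame"],cv2.COLOR_RGB2HSV);m=cv2.inRange(h,(18,120,90),(32,255,255));n,lab,st,ce=cv2.connectedComponentsWithStats(m)
for i in range(1,n):
    if st[i,4]>80:
        ys,xs=np.nonzero(lab==i)
        for k in(xs.argmin(),xs.argmax()): print(st[i].tolist(),(xs[k],ys[k]),onplane(im,[(ys[k]+.5)/384,(xs[k]+.5)/512],.207)[:2].round(4))
go([.416,.277,.214],-14)
E
```

```text
time: 77.0
position: [0.4575, -0.2219, 0.2212]
tool_rot: [2.581, 1.789, 0.0]
ft_force: [-0.1, 0.7, -6.3]
grip_width: 0.095
time: 78.1
position: [0.5265, -0.0271, 0.2199]
tool_rot: [-2.472, -1.937, -0.0]
ft_force: [0.4, -0.2, -5.1]
grip_width: 0.094
time: 78.8
position: [0.5385, 0.0174, 0.22]
tool_rot: [2.478, 1.931, -0.001]
ft_force: [0.6, -0.7, -5.8]
grip_width: 0.096
[0.5385 0.0174 0.22  ] [ 0.6 -0.7 -5.8] 0.09599277655857091
rack_seat scene 0.79 [115. 300.]
rack_seat top 0.97 [211. 152.]
  top scene [0.4841 0.2618 0.2068] gap mm 12.8
wrist 0.5 [0.5428 0.0489 0.201 ]
[276, 145, 20, 19, 293] (np.int64(276), np.int64(154)) [0.5627 0.0609]
[276, 145, 20, 19, 293] (np.int64(295), np.int64(152)) [0.5736 0.0594]
[208, 147, 20, 20, 290] (np.int64(208), np.int64(154)) [0.5246 0.0705]
[208, 147, 20, 20, 290] (np.int64(227), np.int64(158)) [0.5346 0.0656]
[299, 212, 18, 17, 238] (np.int64(299), np.int64(218)) [0.5675 0.0191]
[299, 212, 18, 17, 238] (np.int64(316), np.int64(216)) [0.5779 0.0178]
[189, 214, 19, 17, 238] (np.int64(189), np.int64(221)) [0.5015 0.0336]
[189, 214, 19, 17, 238] (np.int64(207), np.int64(222)) [0.5121 0.0303]
[220, 251, 6, 54, 214] (np.int64(220), np.int64(263)) [0.5121 0.0012]
[220, 251, 6, 54, 214] (np.int64(225), np.int64(252)) [0.5173 0.008 ]
[284, 251, 6, 55, 232] (np.int64(284), np.int64(253)) [ 0.5534 -0.0018]
[284, 251, 6, 55, 232] (np.int64(289), np.int64(263)) [ 0.555  -0.0096]
[71, 314, 336, 21, 4172] (np.int64(71), np.int64(326)) [ 0.3928 -0.0234]
[71, 314, 336, 21, 4172] (np.int64(406), np.int64(331)) [ 0.625 -0.085]
shift cm [ 22.1  -18.17   0.61] tool-y yaw -14.0 turn z -0.04385284066751183 tilt z [ 0. -0. -1.] pos [0.5386 0.0185 0.2202] t 79.2 w 0.096
```

```bash

python3 -m jog '[[[0.48,-0.65,0,0,0,0,0.3],[0.97,-1.3,0,0,0,0,0.3],[1.45,-1.94,0,0,0,0,0.3],[1.69,-2.27,0,0,0,0,0.3],[1.69,-2.27,0,0,0,0,0.3],[1.69,-2.27,0,0,0,0,0.3],[1.69,-2.27,0,0,0,0,0.3],[1.21,-1.62,0,0,0,0,0.3],[0.73,-0.97,0,0,0,0,0.3],[0.5,-0.64,0,0,0,0,0.3],[0,0,0,0,0,0,0.3],[0,0,0,0,0,0,0.3]]]'
python3 - <<'E'
from h import *
p,M,s=tool();print(p.round(4),s["ft_force"].round(1),s["grip_width"])
im=imaging.get_image("wrist")
for d in finder.spot_point("rack_seat","wrist"): print("wrist",d["conf"],onplane(im,d["point"],.201).round(4))
h=cv2.cvtColor(im["frame"],cv2.COLOR_RGB2HSV);m=cv2.inRange(h,(20,150,90),(32,255,255));m[250:]=0;n,lab,st,ce=cv2.connectedComponentsWithStats(m)
for i in range(1,n):
    if st[i,4]>80:
        ys,xs=np.nonzero(lab==i)
        for k in(xs.argmin(),xs.argmax()): print(st[i].tolist(),(xs[k],ys[k]),onplane(im,[(ys[k]+.5)/384,(xs[k]+.5)/512],.207)[:2].round(4))
go([.4354,.272,.22],-14)
E
```

```text
time: 80.4
position: [0.4114, 0.1746, 0.2202]
tool_rot: [2.476, 1.933, 0.0]
ft_force: [0.3, -0.1, -5.0]
grip_width: 0.096
[0.4114 0.1746 0.2202] [ 0.3 -0.1 -5. ] 0.09568569760800903
[295, 95, 217, 20, 2837] (np.int64(295), np.int64(101)) [0.4524 0.2437]
[295, 95, 217, 20, 2837] (np.int64(511), np.int64(103)) [0.5784 0.2143]
shift cm [10.05 -0.05  0.02] tool-y yaw -14.1 turn z -0.11204899959010106 tilt z [-0.  0. -1.] pos [0.4114 0.1744 0.2201] t 80.5 w 0.094
```

```bash

python3 -m jog '[[[0.5,0,0,0,0,0,0.3],[1,-0.05,0,0,0,0,0.3],[1.5,-0.05,0,0,0,0,0.3],[1.6,-0.05,0,0,0,0,0.3],[1.6,-0.05,0,0,0,-0.3,0.3],[1.6,-0.05,0,0,0,-0.3,0.3],[1.2,0,0,0,0,0,0.3],[0.8,0,0,0,0,0,0.3],[0.5,0,0,0,0,0,0.3],[0.2,0,0,0,0,0,0.3],[0,0,0,0,0,0,0.3],[0,0,0,0,0,0,0.3]]]'
python3 - <<'E'
from h import *
p,M,s=tool();print(p.round(4),s["ft_force"].round(1),s["grip_width"])
im=imaging.get_image("wrist")
h=cv2.cvtColor(im["frame"],cv2.COLOR_RGB2HSV);m=cv2.inRange(h,(20,150,90),(32,255,255));m[290:]=0;n,lab,st,ce=cv2.connectedComponentsWithStats(m)
for i in range(1,n):
    if st[i,4]>80:
        ys,xs=np.nonzero(lab==i);print(st[i].tolist())
        for c in(xs.min()+2,(xs.min()+xs.max())//2,xs.max()-2):
            r=ys[xs==c];X=onplane(im,[(r.mean()+.5)/384,(c+.5)/512],.207);print("  col",c,"rows",r.min(),r.max(),X[:2].round(4),"tool mm",(M.T@(X-p)*1000).round(1)[:2])
go([.4343,.2793,.22],-13.5)
E
```

```text
time: 81.7
position: [0.4337, 0.2772, 0.2201]
tool_rot: [2.466, 1.945, -0.001]
ft_force: [-0.2, -0.8, -6.2]
grip_width: 0.097
[0.4337 0.2772 0.2201] [-0.2 -0.8 -6.2] 0.09696956153855875
[301, 151, 211, 20, 2618]
  col 303 rows 155 164 [0.4718 0.3133] tool mm [44.  28.7]
  col 406 rows 155 167 [0.5315 0.2984] tool mm [43.5 90.2]
  col 509 rows 159 169 [0.5975 0.2815] tool mm [ 42.4 158.3]
[220, 251, 5, 39, 153]
  col 222 rows 252 289 [0.4071 0.2543] tool mm [-28.4 -20.5]
  col 222 rows 252 289 [0.4071 0.2543] tool mm [-28.4 -20.5]
  col 222 rows 252 289 [0.4071 0.2543] tool mm [-28.4 -20.5]
[285, 251, 5, 39, 153]
  col 287 rows 252 289 [0.448  0.2445] tool mm [-28.5  21.5]
  col 287 rows 252 289 [0.448  0.2445] tool mm [-28.5  21.5]
  col 287 rows 252 289 [0.448  0.2445] tool mm [-28.5  21.5]
[399, 260, 69, 2, 109]
  col 401 rows 260 261 [0.5219 0.2332] tool mm [-22.2  96.1]
  col 433 rows 260 261 [0.5434 0.2275] tool mm [-22.7 118.3]
  col 465 rows 260 260 [0.5656 0.2219] tool mm [-23.  141.2]
shift cm [0.22 0.01 0.01] tool-y yaw -13.5 turn z 0.012284493340104063 tilt z [ 0.    -0.001 -1.   ] pos [0.4337 0.2772 0.2201] t 81.75 w 0.099
```

```bash

python3 -m jog '[[[0.2,0.3,0,0,0,0,0.3],[0.25,0.6,0,0,0,0,0.3],[0.2,0.8,0,0,0,0,0.3],[0,0.9,0,0,0,0,0.3],[0,0.9,0,0,0,0,0.3],[0,0.8,0,0,0,0,0.3],[0,0.4,0,0,0,0,0.3],[0,0.25,0,0,0,0,0.3],[0,0,0,0,0,0,0.3],[0,0,0,0,0,0,0.3],[0,0,0,0,0,0,0.3]]]'
python3 -m jog '[[[0,0,0.4,0,0,0,0.3],[0,0,0.5,0,0,0,0.3],[0,0,0.5,0,0,0,0.3],[0,0,0.4,0,0,0,0.3],[0,0,0.3,0,0,0,0.3],[0,0,0.2,0,0,0,0.3],[0,0,0.2,0,0,0,0.3],[0,0,0,0,0,0,0.3],[0,0,0,0,0,0,0.3]]]'
python3 - <<'E'
from h import *
p,M,s=tool();print(p.round(4),s["ft_force"].round(1),s["torque"].round(2),s["grip_width"])
E
```

```text
time: 82.85
position: [0.4827, 0.2729, 0.2202]
tool_rot: [2.465, 1.947, -0.0]
ft_force: [-0.1, 0.5, -5.7]
grip_width: 0.095
time: 83.75
position: [0.4832, 0.2727, 0.1952]
tool_rot: [2.466, 1.946, 0.0]
ft_force: [-0.3, 0.3, -5.8]
grip_width: 0.098
[0.4832 0.2727 0.1952] [-0.3  0.3 -5.8] [-0.04 -0.11 -0.01] 0.09797023951653205
```

Still carrying the full weight, with the bar at about 0.207. I lower in small steps until the prongs take it.

```bash

for i in 1 2; do python3 -m jog '[[[0,0,0.15,0,0,0,0.3],[0,0,0.15,0,0,0,0.3],[0,0,0,0,0,0,0.3],[0,0,0,0,0,0,0.3]]]'; done
python3 -c "
from h import *
p,M,s=tool();print(p.round(4),s['ft_force'].round(1),s['torque'].round(2),s['grip_width'])"
```

```text
time: 84.15
position: [0.4831, 0.2726, 0.1921]
tool_rot: [2.466, 1.946, -0.0]
ft_force: [0.3, -0.2, -4.4]
grip_width: 0.096
time: 84.55
position: [0.4836, 0.2728, 0.1895]
tool_rot: [2.466, 1.946, 0.001]
ft_force: [1.1, -0.1, -2.7]
grip_width: 0.099
[0.4836 0.2728 0.1895] [ 1.1 -0.1 -2.7] [-0.05 -0.12  0.01] 0.09870426800071433
```

```bash

python3 -m jog '[[[0,0,0,0,0,0,0.3],[0,0,0,0,0,0,0.3],[0,0,0.1,0,0,0,0.3],[0,0,0.1,0,0,0,0.3],[0,0,0,0,0,0,0.3],[0,0,0,0,0,0,0.3],[0,0,0,0,0,0,0.3]]]' 8
python3 - <<'E'
from bar import *
p,M,s=tool();print(p.round(4),s['ft_force'].round(1),s['torque'].round(2),s['grip_width'])
rows()
im=imaging.get_image("wrist")
h=cv2.cvtColor(im["frame"],cv2.COLOR_RGB2HSV);m=cv2.inRange(h,(20,150,90),(32,255,255));m[290:]=0;n,lab,st,ce=cv2.connectedComponentsWithStats(m)
for i in range(1,n):
    if st[i,4]>60: print(st[i].tolist())
g=im["frame"].max(2);col=g[100:250,254];print("black rows col254",100+np.nonzero(col<50)[0])
print("bar expected",[np.round(proj(im,p+M@np.array([x,0,-.012]))) for x in(.05,.04,.032,0)])
E
```

```text
time: 85.25
position: [0.4841, 0.2728, 0.1889]
tool_rot: [2.465, 1.945, 0.002]
ft_force: [0.7, -2.0, 7.3]
grip_width: 0.111
[0.4841 0.2728 0.1889] [ 0.7 -2.   7.3] [-0.6  -0.06 -0.03] 0.11076176445348847
20 []
40 []
60 []
80 []
100 []
120 []
140 []
160 [(245, 265)]
180 [(246, 264)]
200 [(246, 264)]
220 [(246, 264)]
240 [(128, 223), (227, 283), (287, 382)]
[209, 175, 36, 19, 531]
[265, 174, 208, 22, 3114]
[217, 251, 6, 39, 161]
[287, 251, 6, 39, 160]
black rows col254 [156 157 158 159 160 161 162 163 164 165 166 167 168 169 170 171 172 173
 174 175 176 177 178 179 180 181 182 183 184 185 186 187 188 189 190 191
 192 193 194 195 196 197 198 199 200 201 202 203 204 205 206 207 208 209
 210 211 212 213 214 215 216 217 218 219 220 221 222 223 224 225 226 227
 228 229 230 231 232 233 234 235 236 237 238 239 240 241 242 243 244 245
 246 247 248 249]
bar expected [array([254., 157.]), array([254., 177.]), array([254., 192.]), array([254., 248.])]
```

The picture numbers show the bar crossing the left prong (rows 175–194), inside the bar's end at row 156. The prongs now carry more than the weight. I ease up a little and let go.

```bash

python3 -m jog '[[[0,0,-0.1,0,0,0,0.3],[0,0,0,0,0,0,0.3],[0,0,0,0,0,0,0.3]]]' 5
python3 -m jog '[[[0,0,0,0,0,0,1.2],[0,0,0,0,0,0,1.4],[0,0,0,0,0,0,1.8],[0,0,0,0,0,0,2.4],[0,0,0,0,0,0,3],[0,0,0,0,0,0,3],[0,0,0,0,0,0,3],[0,0,0,0,0,0,3]]]'
python3 - <<'E'
from bar import *
p,M,s=tool();print(p.round(4),s['ft_force'].round(1),s['torque'].round(2),s['grip_width'])
rows();tri("bail_bar",("scene","top"));tri("tin_floor",("scene","top"))
E
```

```text
time: 85.65
position: [0.4839, 0.2728, 0.189]
tool_rot: [2.466, 1.946, 0.002]
ft_force: [1.2, -1.0, 6.1]
grip_width: 0.109
time: 86.45
position: [0.4831, 0.2727, 0.1881]
tool_rot: [2.466, 1.946, -0.0]
ft_force: [-0.3, 0.4, 0.0]
grip_width: 0.341
[0.4831 0.2727 0.1881] [-0.3  0.4  0. ] [ 0.   -0.03 -0.04] 0.34053942947837196
20 []
40 []
60 []
80 []
100 []
120 []
140 []
160 [(247, 267)]
180 [(247, 266)]
200 [(247, 266)]
220 [(247, 266)]
240 [(207, 228), (247, 265), (282, 303), (320, 415)]
bail_bar scene 0.64 [114. 303.]
tin_floor scene 0.95 [144. 300.]
tin_floor top 0.9 [216. 165.]
  top scene [0.487  0.2672 0.0726] gap mm 4.0
```

```bash

python3 -m jog '[[[0,0,-0.5,0,0,0,3],[0,0,-1,0,0,0,3],[0,0,-1.5,0,0,0,3],[0,0,-2.5,0,0,0,3],[0,0,-3,0,0,0,3],[0,0,-3,0,0,0,3],[-1,0,-2,0,0,0,3],[-3,0,0,0,0,0,3],[-4,0,0,0,0,0,3],[-4,0,0,0,0,0,3],[-2,0,0,0,0,0,3],[0,0,0,0,0,0,3]]]'
python3 -m jog '[[[0,0,0,0,0,0,3],[0,0,0,0,0,0,3]]]'
cat > fin.py <<'E'
from h import *
p,M,s=tool();print(p.round(4),s['ft_force'].round(1),s["time"])
im=imaging.get_image("wrist");cv2.imwrite("last_w.png",im["frame"][:,:,::-1])
h=cv2.cvtColor(im["frame"],cv2.COLOR_RGB2HSV)
P=[]
for nm,lo,hi in(("wood",(8,80,150),(19,255,255)),("red",(0,170,120),(5,255,255)),("yellow",(20,150,90),(32,255,255))):
    m=cv2.inRange(h,lo,hi);n,_,st,ce=cv2.connectedComponentsWithStats(m)
    for i in range(1,n):
        if st[i,4]>40 and ce[i][1]<250:
            X=onplane(im,[(ce[i][1]+.5)/384,(ce[i][0]+.5)/512],.132);print(nm,st[i].tolist(),X[:2].round(4))
tinfit(im)
tri("bail_bar");tri("tin_floor",("scene","top"));tri("rack_seat",("scene","top"))
E
python3 fin.py
```

```text
time: 88.1
position: [0.4513, 0.133, 0.3245]
tool_rot: [2.47, 1.932, -0.002]
ft_force: [0.7, 0.3, -0.7]
grip_width: 0.346
time: 88.3
position: [0.4508, 0.1395, 0.3237]
tool_rot: [-2.462, -1.951, -0.001]
ft_force: [0.2, 0.7, -0.7]
grip_width: 0.341
[0.4508 0.1395 0.3237] [ 0.2  0.7 -0.7] 88.3
wood [224, 0, 14, 11, 136] [0.4675 0.3154]
wood [271, 0, 15, 10, 125] [0.5153 0.3047]
wood [209, 47, 14, 14, 153] [0.4398 0.2714]
wood [288, 54, 12, 7, 57] [0.5202 0.2489]
yellow [229, 67, 22, 11, 189] [0.4607 0.2474]
yellow [262, 69, 124, 13, 1119] [0.5488 0.2244]
tin rim: enclosing 0.4524 0.2807 74.2 lsq [0.4677 0.2809] 68.5
bail_bar wrist 0.92 [ 26. 259.]
bail_bar scene 0.7 [115. 303.]
  scene wrist [0.485  0.2727 0.199 ] gap mm 5.2
tin_floor scene 0.75 [145. 300.]
rack_seat scene 0.87 [118. 301.]
```

```bash

python3 -m jog '[[[0,0,0,0,0,0,3],[0,0,0,0,0,0,3],[0,0,0,0,0,0,3],[0,0,0,0,0,0,3],[0,0,0,0,0,0,3],[0,0,0,0,0,0,3],[0,0,0,0,0,0,3],[0,0,0,0,0,0,3]]]'
python3 fin.py; python3 -c "
from h import *
im=imaging.get_image('scene')
for l in ['red_center']+['stamp%d_center'%i for i in (1,2,4,5,6)]:
    print(l,[(round(d['conf'],2),(np.array(d['point'])*[384,512]).round().tolist()) for d in finder.spot_point(l,'scene')[:1]])
print('tin px',np.round(proj(im,[.485,.2727,.06])))"
```

```text
time: 89.85
position: [0.4508, 0.1373, 0.3233]
tool_rot: [2.466, 1.947, -0.0]
ft_force: [-0.0, 0.3, 0.1]
grip_width: 0.342
[0.4508 0.1373 0.3233] [-0.   0.3  0.1] 89.85
wood [222, 0, 15, 9, 105] [0.4672 0.3141]
wood [270, 0, 15, 8, 89] [0.5152 0.3032]
wood [208, 45, 14, 14, 153] [0.4399 0.2712]
wood [287, 52, 13, 7, 60] [0.5205 0.2489]
yellow [227, 65, 23, 10, 192] [0.4606 0.2476]
yellow [261, 66, 125, 13, 1122] [0.5489 0.2248]
tin rim: enclosing 0.4506 0.2801 73.3 lsq [0.4666 0.2808] 67.8
bail_bar wrist 0.67 [ 24. 255.]
bail_bar top 0.67 [260. 403.]
  top wrist [0.413  0.0275 1.3765] gap mm 19.4
tin_floor scene 0.66 [143. 297.]
rack_seat scene 0.77 [118. 302.]
red_center [(0.46, [139.0, 300.0])]
stamp1_center [(0.43, [140.0, 311.0])]
stamp2_center [(0.68, [131.0, 290.0])]
stamp4_center [(0.59, [126.0, 306.0])]
stamp5_center [(0.66, [134.0, 291.0])]
stamp6_center [(0.51, [141.0, 290.0])]
tin px [300. 145.]
```

All six stamps show in the tin, and the tin hangs still on the rack. I hand the job in.

```bash
python3 -c "
from bench import close_job
print(close_job())"
```

```text
the job is handed in; nothing more can be done
None
```

The tin now hangs from both yellow prongs with all six stamps in it, red in the middle and the five wooden ones around it (stamp3 was absent). I handed in at about 90 s of robot time.

**What went wrong on the way:**
- **Stamp1** had been knocked aside and was picked up where it stood. It then leaned against the tin wall, and a first attempt to set it upright failed; the second worked.
- **The bail** was raised to about 45° with a light grip, but it slipped out and dragged the standing tin about 7 mm. Three more tries at catching the bar failed before I pushed it up with closed fingers. I then gripped it at vertical, lifted and hung it.

**Last checks:**
- **Weight:** the force on the gripper was zero once it opened.
- **Seat:** the bar measured (0.485, 0.273, 0.199), with the seat 0.201 above the bench. I saw it cross the left prong; the right prong was hidden at that moment.
- **Still and level:** the stamp tops moved about 1 mm or less over 1.5 s. The ring lies centred under the bar, so the tin looks level to within about 2°.
- **Stamps:** the networks find all six in the tin, some at low confidence (0.43–0.68). Just before lifting, all the handles I could see were upright.

**Not confirmed:**
- I had used all 16 pictures, so the hanging itself was checked only by numbers.
- One network reading of the bar in the last top image was clearly false and I ignored it.
- I did not re-measure the cup, jig bar and tape at the end; no move went near them.

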